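Put four table things on their matching wooden rests

TASK

Put each of the four things on the wooden rest made for it: the salt shaker on the small round rest, the honey jar on the large round one, the carton on the oblong one and the peeler along the long narrow one. Each should sit down in its recess, flat on the rest's floor, the shaker, jar and carton upright. Leave the lemon and the garlic where they lie.

Things in the scene. Friction and masses are not known exactly. Their poses are not given: they have to be found in the camera images.
- salt_shaker: small salt shaker, loose, 44 mm diameter, 90 mm tall, about 0.1 kg: clear round body up to z = 74 mm, narrower grey domed cap (34 mm diameter) above 74 mm. Stands upright, any yaw (its slightly rounded foot lets it lean by 2 degrees). Origin: centre of the underside, z up.
- honey_jar: squat honey jar, loose, 102 mm tall, about 0.45 kg: body 64 mm along its x and 72 mm along its y, topped by a flat white round lid 69 mm in diameter from z = 91 to 102 mm. Stands upright. Grip the lid or the body along its x (69 mm over the lid). Origin: centre of the underside, z up.
- carton: small brown card carton, loose, stiff, about 0.3 kg: 45 mm along its x, 62 mm along its y, 118 mm tall; a thin white tab stands up in the middle to 158 mm and offers no resistance, so grip the brown box itself across its 45 mm side. Stands upright. Origin: centre of the underside, z up.
- peeler: vegetable peeler with a dark blue handle, lying flat, loose, about 0.08 kg: 170 mm long along its x, 25 mm wide along its y, 17 mm high; centre of mass at the middle, and it is gripped there across its width (it acts as a solid 170 x 25 x 17 mm bar). Origin: centre of the underside, z up.
- small_round_rest: fixed shallow brown wooden rest, rim top 9 mm and recess floor 4 mm above the worktop, rim 7 mm thick; round, 74 mm outside, recess 60 mm across: the place of the salt shaker. Origin: centre of the underside, z up.
- large_round_rest: fixed shallow brown wooden rest, rim top 9 mm and recess floor 4 mm above the worktop, rim 7 mm thick; round, 102 mm outside, recess 88 mm across: the place of the honey jar. Origin: centre of the underside, z up.
- oblong_rest: fixed shallow brown wooden rest, rim top 9 mm and recess floor 4 mm above the worktop, rim 7 mm thick; rectangular, 75 x 92 mm outside, recess 61 mm along its x and 78 mm along its y: the place of the carton, whose long side lies along the recess's long side, either way round. Origin: centre of the underside, z up.
- long_rest: fixed shallow brown wooden rest, rim top 9 mm and recess floor 4 mm above the worktop, rim 7 mm thick; long and narrow, 201 x 56 mm outside, recess 187 mm along its x and 42 mm along its y: the place of the peeler, laid along it either way round. Fingertips 7 mm or more above the peeler's underside stay over the rim. Origin: centre of the underside, z up.
- lemon: yellow lemon, 71 x 53 x 51 mm, a loose bystander among the things, to be left where it lies. Origin: centre of the underside, z up.
- garlic: pale garlic bulb, 53 x 52 x 52 mm, a loose bystander among the things, to be left where it lies. Origin: centre of the underside, z up.

How it is judged:
At the end, for the whole second after the job is handed in: Each thing at rest on its own rest: origins within 14 mm horizontally, underside under 6 mm above the rest's, tilt under 0.1 rad; carton aligned with its rest within 0.35 rad, peeler within 0.12, either way round; lemon and garlic within 30 mm of their starts (horizontal distance between salt_shaker and small_round_rest below 0.014 m and z of salt_shaker in the frame of small_round_rest below 0.006 m and angle between each of salt_shaker, honey_jar, carton, peeler's own z axis and vertical below 0.1 rad and linear speed of each of salt_shaker, honey_jar, carton, peeler below 0.02 m/s and horizontal distance between honey_jar and large_round_rest below 0.014 m and z of honey_jar in the frame of large_round_rest below 0.006 m and horizontal distance between carton and oblong_rest below 0.014 m and z of carton in the frame of oblong_rest below 0.006 m and horizontal distance between peeler and long_rest below 0.014 m and z of peeler in the frame of long_rest below 0.006 m and angle between the x axis of carton and the x axis of oblong_rest, either way round below 0.35 rad and angle between the x axis of peeler and the x axis of long_rest, either way round below 0.12 rad and distance of each of lemon, garlic from where it was at the start of the episode below 0.03 m); the robot touches nothing.
It fails at once if the lemon is pushed from its place (over 30 mm) (distance of lemon from where it was at the start of the episode above 0.03 m).
It fails at once if the garlic is pushed from its place (over 30 mm) (distance of garlic from where it was at the start of the episode above 0.03 m).
It also fails if it takes over 109 s, if anything falls off the work surface, if the arm or the gripper's body presses on something with over 40 N, if the wrist force passes 120 N, or if a joint passes its speed limit or range.

ROBOT

A 6-joint arm with a two-finger parallel gripper is mounted at the origin on a cart in front of the work surface, level with it; the furniture and walls round the work are solid. World frame = base frame: x ahead of the robot, y to its left, z up, the work surface at z = 0. Lengths are in m, angles in rad, forces in N, time in s.
With the tool pointing down it reaches from about 0.375 to 0.9 m from the base axis. Payload 3.1 kg.
Tool frame: the origin (TCP) lies on the centre line of the jaws, within the pads' length; the fingertips stand 25 mm ahead of it and the grasp point (between the pads) lies 6 mm ahead of it (manip.tips_ahead is the distance from the TCP to the fingertips, in m); z points along the fingers, y is the direction in which the jaws open and shut (so a half turn about z gives the same grasp; the last joint's range is limited). The gripper opens to 85 mm and grips with 20 to 120 N. Pads are 22 mm wide; open, the fingers measure 114 mm over their backs; the gripper's body (76 mm by 85 mm) begins 54 mm behind the grasp point. The pads swing forward as they close: fully open they stand 13 mm farther back than shut.
Start: joints at [-1.452, 0.527, 1.433, -0, 1.181, -0.178], TCP at [0.183, -0.597, 0.256] pointing down, gripper open.
Joint ranges: [-3.08, 3.08], [-0.75, 2.2], [0.22, 2.44], [-1.43, 4.57], [0, 2.65], [-2.85, 2.85]. Speed limits (rad/s): [2.79, 2.79, 3.14, 3.14, 3.14, 3.14].

INTERFACE

Orientations are given as a unit quaternion [x, y, z, w].
In Python, from station import manip gives the robot as it stands.
- The arm moves only by the tool play_rows, never from a script. Its argument "steps" is a list that holds one entry, the list of rows, each a list of 6 numbers: the shift along the tool's x, y, z in m, then the turn, a rotation vector about the tool's x, y, z in degrees. In form: [[[x, y, z, rx, ry, rz], ...]]. A call has 1 to 10 rows; each row shifts and turns the commanded pose from where the row before left it, along the tool's axes as they then stand; what a row does not reach is not made up. A row lasts 1/8 s, in which the tool goes at most 62.5 mm and 10.7 degrees, less where a joint would pass 70% of its speed; a pose out of reach is approached as far as the arm can. A call is refused whole if a number of a shift passes 0.0625 or a number of a turn 10.7, either way. A call with a gripper value outside its range is refused whole. "fingers" is the opening, from 0 (shut) to 1 (fully open), set as the call begins (left out, the last holds). The fingers move at their own pace and stop on an object; "squeeze" is the grip in N (left out, the last holds). Time passes only in rows, so rows that do not move let the fingers close. It gives the time, the measured TCP pose, the force and the opening at its end, in the units of the state.
- manip.sense(): the state, without advancing time (a new reading comes with each control period).
- manip.snapshot(name): name is "scene" or "top"; returns a dict with "img" (420x560x3 uint8, red, green, blue), "K" (3x3 intrinsics, pixels), "k1" (the pictures are not rectified: a ray, as slopes to the right and down, at radius r is drawn at 1 + k1 r^2 times it, then the intrinsics apply), "world_from_camera" (4x4, takes a point from camera to world coordinates). Camera axes: x right, y down, z forward; pixel columns grow to the right and rows downward; lengths in m; the calibration is good to about 2 mm. A picture is of the moment at which its call begins. There is no depth.
- manip.sign_off(): hands the job in, once; it reports no verdict.
Trained networks look in a picture, given as the dict that the camera call returned (one of the last four; its "shot" number tells which), for a name from the list of things; names that differ only in an ending like _2 or _b are one class to them, and where a whole thing is asked for, a point or a joint stands for the part that bears it (a point fixed in the world has none). Each returns a list of dicts, best first, with "score" (0 to 1); they miss things now and then, are a little off and sometimes report something else, mostly with a low value. They report only what shows in the picture. A call takes as long as a camera call.
- manip.regions_of(label, picture): "pixels" (420x560 bool, what is visible of it) and "rect" ([left, top, right, bottom] in pixels, round what is visible of it).
- manip.pinpoint(label, picture): "point" ([column, row] in pixels: a listed point, or the origin of a listed thing).
The state is a dict: "t": time; "q": joint angles; "qd": joint speeds; "tau": joint torques, N m; "tcp_pos": TCP position; "tool_rot": TCP orientation; "force": force on the tool from outside, world axes, zero at the start; "ft_torque": the same for the moment, N m; "finger_gap": opening from 0.0 (shut) to 1.0 (fully open).
Only numpy, scipy, OpenCV 4.12 (cv2) and the standard library are available. Lean on these libraries where they do the work, as an engineer would, in place of code of your own. Each camera call takes 0.05 s, during which the arm holds its last target.

## Working session

There is one attempt and no reset: what is moved stays moved. The work goes in short steps, Python scripts to look and compute and a tool call to move; the robot and the scene stay as the last step left them, time stands still between calls to the robot, and variables do not carry over. Pictures are saved under pics/ and viewed, and the job is handed in when it is done.

Besides the shell and the picture viewer there is one more tool, called after "Call:" as name(argument=value, ...), one argument or row to a line, values as JSON. play_rows: Moves the arm, as the interface text tells. Its arguments: {"type":"object","properties":{"steps":{"type":"array"},"fingers":{"type":"number"},"squeeze":{"type":"number"}},"required":["steps"]}

```bash
ls; mkdir -p pics
python3 - <<'E'
from station import manip
import cv2
for n in ("scene","top"):
    s=manip.snapshot(n); cv2.imwrite(f"pics/{n}0.png",s["img"][:,:,::-1])
    print(n,s["K"].tolist(),s["k1"],s["world_from_camera"].round(4).tolist(),s["shot"])
print(manip.sense())
E
```

```text
pics
scene [[419.29022608676604, 0.0, 277.4220743816106], [0.0, 419.29022608676604, 215.98977403065933], [0.0, 0.0, 1.0]] -0.09530110991170668 [[-0.5753, -0.5812, 0.5755, -0.2459], [-0.8179, 0.4002, -0.4134, 0.6142], [0.0099, -0.7086, -0.7056, 0.9434], [0.0, 0.0, 0.0, 1.0]] 1
top [[394.64554678417545, 0.0, 286.9495925262739], [0.0, 394.64554678417545, 214.18052270941544], [0.0, 0.0, 1.0]] -0.019591931508122017 [[0.0188, -0.9818, 0.1892, 0.3153], [-0.9998, -0.0181, 0.0055, 0.0445], [-0.002, -0.1893, -0.9819, 1.1215], [0.0, 0.0, 0.0, 1.0]] 2
{'t': 0.1, 'q': array([-1.45150081e+00,  5.28345262e-01,  1.43380064e+00,  2.26185827e-05,
        1.18138848e+00, -1.78525355e-01]), 'qd': array([-0.00023643, -0.00198138, -0.00400522, -0.0009863 ,  0.00044813,
        0.00198079]), 'tau': array([-6.41210354e-04, -4.43305099e+01, -1.78587234e+01, -1.55698694e-04,
        3.85237421e-03, -1.57405088e-05]), 'tcp_pos': array([ 0.18334411, -0.59687166,  0.25544017]), 'tool_rot': array([ 9.88933486e-01,  1.48356389e-01,  3.92016642e-05, -9.70127170e-04]), 'force': array([ 0.06788418, -0.75528914,  0.50414213]), 'ft_torque': array([-0.06421317,  0.02873873, -0.025224  ]), 'finger_gap': 1.0031891591616056}
```

View pics/scene0.png

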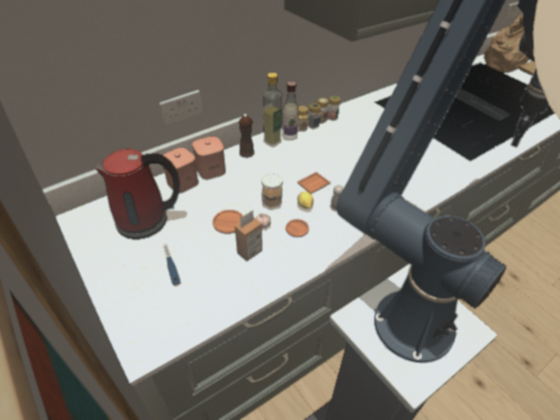

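View pics/top0.png

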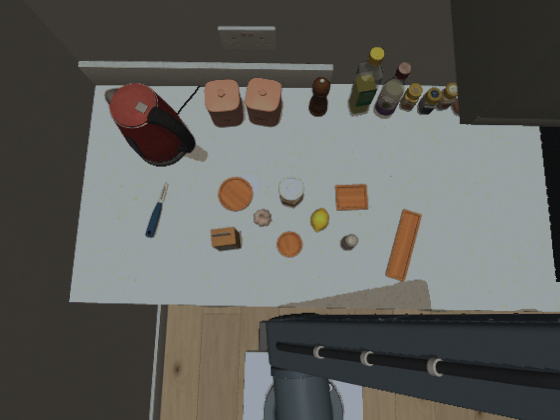

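```bash
cat > h.py <<'E'
import numpy as np, cv2
from scipy.optimize import minimize
from station import manip
def proj(P,s):
    T=np.linalg.inv(s["world_from_camera"]); p=P@T[:3,:3].T+T[:3,3]
    u=p[:,:2]/p[:,2:]; r2=(u**2).sum(1,keepdims=True); u=u*(1+s["k1"]*r2)
    return u@s["K"][:2,:2].T+s["K"][:2,2]
def ray(px,s):
    d=(np.array(px,float)-s["K"][:2,2])/np.diag(s["K"])[:2]; u=d.copy()
    for _ in range(20): u=d/(1+s["k1"]*(u@u))
    W=s["world_from_camera"]; return W[:3,3],W[:3,:3]@np.array([u[0],u[1],1])
def atz(px,z,s):
    o,d=ray(px,s); return (o+d*(z-o[2])/d[2])[:2]
def cyl(r,z0,z1,ry=None):
    a=np.linspace(0,2*np.pi,40,endpoint=False); ry=ry or r
    return np.vstack([np.c_[r*np.cos(a),ry*np.sin(a),0*a+z] for z in (z0,z1)])
def box(x,y,z0,z1): return np.array([[a*x/2,b*y/2,z] for a in(-1,1) for b in(-1,1) for z in(z0,z1)])
M={"salt_shaker":[cyl(.022,0,.074),cyl(.017,.074,.084),cyl(.009,.084,.09)],
"honey_jar":[cyl(.032,0,.091,.036),cyl(.0345,.091,.102)],
"carton":[box(.045,.062,0,.118)],"peeler":[box(.17,.025,0,.017)],
"small_round_rest":[cyl(.037,0,.009)],"large_round_rest":[cyl(.051,0,.009)],
"oblong_rest":[box(.075,.092,0,.009)],"long_rest":[box(.201,.056,0,.009)],
"lemon":[cyl(.026,0,.045)],"garlic":[cyl(.026,0,.05)]}
SYM={"salt_shaker","small_round_rest","large_round_rest","lemon","garlic"}
SC=4
def sil(parts,p,s,zb=0):
    m=np.zeros((420*2,560*2),np.uint8); c,n=np.cos(p[2]),np.sin(p[2]); R=np.array([[c,-n,0],[n,c,0],[0,0,1]])
    for P in parts:
        uv=(proj(P@R.T+[p[0],p[1],zb],s)+.5)*2
        cv2.fillConvexPoly(m,cv2.convexHull((uv*16).astype(np.int32)),1,shift=4)
    return m
def fit(name,masks,p0,yaws=None,zb=0):
    if yaws is None: yaws=[0] if name in SYM else np.arange(0,np.pi,np.pi/8)
    ms=[(cv2.resize(m.astype(np.uint8),None,fx=2,fy=2,interpolation=0),s) for m,s in masks]
    def cost(p):
        t=0
        for m,s in ms:
            q=sil(M[name],p,s,zb); t+=1-(m&q).sum()/max(1,(m|q).sum())
        return t/len(ms)
    best=None
    for y in yaws:
        r=minimize(cost,[*p0,y],method="Nelder-Mead",options=dict(initial_simplex=np.array([[*p0,y],[p0[0]+.015,p0[1],y],[p0[0],p0[1]+.015,y],[p0[0],p0[1],y+.25]]),xatol=1e-4,fatol=1e-4,maxiter=150))
        if best is None or r.fun<best.fun: best=r
    return best.x,best.fun
E
cat > m.py <<'E'
from h import *
S={n:manip.snapshot(n) for n in("scene","top")}
for name in M:
    det={}
    for n,s in S.items():
        r=manip.regions_of(name,s); k=manip.pinpoint(name,s)
        det[n]=(r[0] if r else None)
        print(name,n,[(round(float(d["score"]),2),[int(v) for v in d["rect"]],int(d["pixels"].sum())) for d in r[:2]],[(round(float(d["score"]),2),np.round(d["point"],1).tolist(),atz(d["point"],0,s).round(4).tolist()) for d in k[:2]])
        if n=="top" and k: p0=atz(k[0]["point"],0,s)
    for sel in (("top",),("scene",),("scene","top")):
        mk=[(det[n]["pixels"],S[n]) for n in sel if det[n] is not None]
        if len(mk)==len(sel):
            x,f=fit(name,mk,p0); print("   ",sel,x.round(4).tolist(),round(f,3))
E
python3 m.py
```

```text
salt_shaker scene [(0.5, [331, 184, 342, 209], 168), (0.36, [259, 174, 284, 210], 664)] [(0.46, [338.4, 206.0], [0.4481, -0.1301])]
salt_shaker top [(0.63, [340, 232, 356, 254], 221), (0.28, [252, 212, 271, 226], 260)] [(0.74, [341.1, 245.0], [0.4448, -0.1053])]
    ('top',) [0.4478, -0.1163, 0.2241] 0.242
    ('scene',) [0.4578, -0.117, 0.3274] 0.537
    ('scene', 'top') [0.4478, -0.1153, 0.375] 0.391
honey_jar scene [(0.56, [263, 173, 287, 211], 721)] [(0.85, [272.1, 204.6], [0.5768, 0.0454])]
honey_jar top [(0.8, [280, 176, 302, 209], 667), (0.47, [309, 207, 326, 228], 314)] [(0.94, [291.6, 194.4], [0.5905, 0.0383])]
    ('top',) [0.5837, 0.0426, 0.533] 0.054
    ('scene',) [0.5849, 0.0411, 1.614] 0.069
    ('scene', 'top') [0.583, 0.0425, 0.5071] 0.067
carton scene [(0.59, [233, 210, 266, 262], 1018)] [(0.84, [247.8, 249.4], [0.4589, 0.2139])]
carton top [(0.75, [208, 225, 238, 252], 599)] [(0.89, [225.9, 240.7], [0.451, 0.2239])]
    ('top',) [0.4483, 0.2146, 0.1616] 0.076
    ('scene',) [0.4554, 0.2123, 0.3449] 0.094
    ('scene', 'top') [0.4495, 0.2146, 3.3173] 0.105
peeler sc
[... 1458 characters left out ...]
[0.4462, -0.281]), (0.4, [157.4, 212.7], [0.5289, 0.427])]
    ('top',) [0.4481, -0.2801, 2.8371] 0.038
lemon scene [] [(0.59, [301.6, 208.3], [0.508, -0.0237])]
lemon top [(0.84, [308, 209, 325, 228], 303)] [(0.55, [319.7, 220.5], [0.5146, -0.0441]), (0.19, [227.9, 240.0], [0.4531, 0.2182])]
    ('top',) [0.5128, -0.0392, 0.1263] 0.107
garlic scene [(0.52, [256, 212, 272, 228], 153)] [(0.74, [228.9, 221.6], [0.5897, 0.2015]), (0.62, [261.0, 225.6], [0.5179, 0.128])]
garlic top [(0.57, [251, 212, 268, 223], 215)] [(0.78, [263.1, 221.4], [0.5089, 0.1192])]
    ('top',) [0.512, 0.1247, 0.43] 0.36
    ('scene',) [0.5269, 0.1146, -0.1904] 0.573
    ('scene', 'top') [0.5139, 0.1217, 0.1068] 0.472
```

```bash
cat > ov.py <<'E'
from h import *
def overlay(s,poses,fn,roi,k=4,zb={}):
    x0,y0,x1,y1=roi
    im=cv2.resize(s["img"][y0:y1,x0:x1,::-1],None,fx=k,fy=k,interpolation=cv2.INTER_CUBIC)
    for n,p in poses.items():
        c,q=np.cos(p[2]),np.sin(p[2]); R=np.array([[c,-q,0],[q,c,0],[0,0,1]])
        for P in M[n]:
            h=cv2.convexHull((proj(P@R.T+[p[0],p[1],zb.get(n,0)],s)).astype(np.float32))[:,0]
            h=((h+.5-[x0,y0])*k).astype(np.int32)
            cv2.polylines(im,[h],True,(0,255,0),1)
    cv2.imwrite(fn,im)
E
python3 - <<'E'
from ov import *
P={"salt_shaker":[.446,-.1163,0],"honey_jar":[.5835,.0425,.52],"carton":[.449,.2146,.17],"peeler":[.5375,.4265,-.21],
"small_round_rest":[.4442,.0432,0],"large_round_rest":[.589,.2049,0],"oblong_rest":[.584,-.1311,.016],"long_rest":[.4481,-.2801,2.837],"lemon":[.5128,-.0392,0],"garlic":[.511,.121,0]}
s=manip.snapshot("top"); overlay(s,P,"pics/t1.png",(240,160,430,290)); overlay(s,P,"pics/t2.png",(130,160,310,270))
s=manip.snapshot("scene"); overlay(s,P,"pics/s1.png",(150,150,350,290))
E
```

```text
(no output)
```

View pics/t1.png

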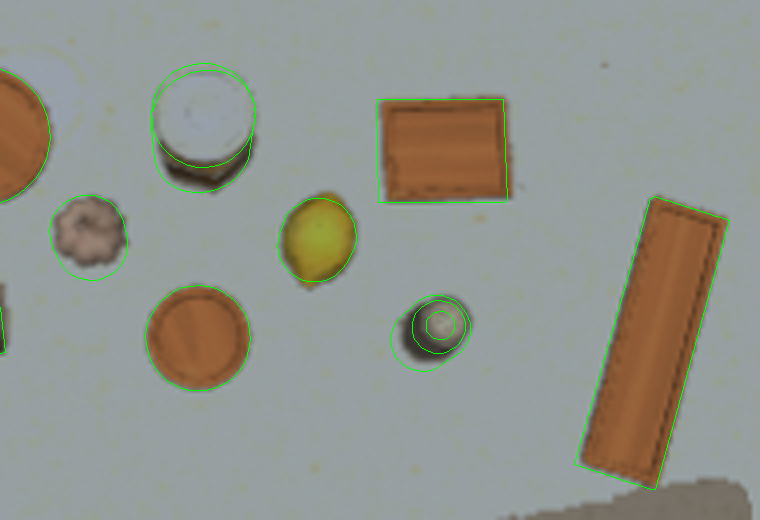

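View pics/t2.png

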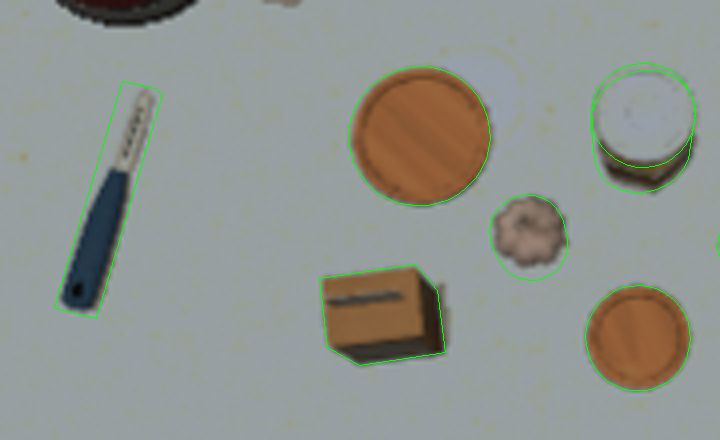

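View pics/s1.png

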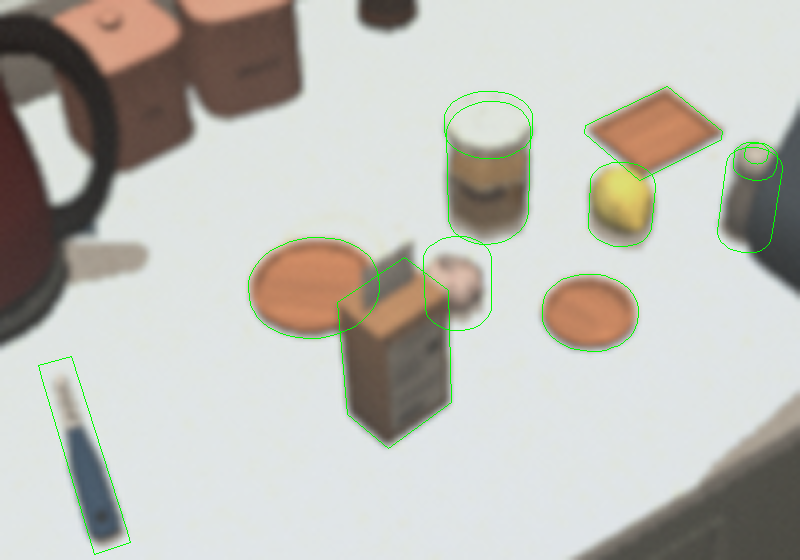

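Run:
```python
from ov import *
S={n:manip.snapshot(n) for n in("scene","top")}
P={"small_round_rest":[.4442,.0432,0],"large_round_rest":[.589,.2049,0],"oblong_rest":[.584,-.1311,.0],"long_rest":[.4481,-.2801,2.837]}
for n,p in P.items():
    mk=[]
    for c,s in S.items():
        hsv=cv2.cvtColor(s["img"],cv2.COLOR_RGB2HSV)
        col=((hsv[...,1]>90)&((hsv[...,0]<18)|(hsv[...,0]>175))).astype(np.uint8)
        near=cv2.dilate(sil(M[n],p,s),np.ones((13,13)))[::2,::2]
        m=col&near; mk.append((m,s)); 
    for sel in ([mk[1]],[mk[0]],mk):
        x,f=fit(n,sel,p[:2],yaws=[p[2]-.1,p[2]+.06]); print(n,[int(m.sum()) for m,_ in sel],x.round(4),round(f,3))
s=S["top"]
print("cap top",atz((240+441/4-.5,160+318/4-.5),.087,s))
hsv=cv2.cvtColor(s["img"],cv2.COLOR_RGB2HSV)
# shaker / peeler dark masks
g=s["img"].astype(int); bg=np.median(g[200:280,260:400].reshape(-1,3),0); d=(abs(g-bg).max(2)>28).astype(np.uint8)
for n,p in {"salt_shaker":[.45,-.1163,0],"peeler":[.5375,.4265,-.24],"honey_jar":[.5835,.0425,0],"carton":[.449,.2146,.17]}.items():
    near=cv2.dilate(sil(M[n],p,s),np.ones((17,17)))[::2,::2]; m=d&near
    x,f=fit(n,[(m,s)],p[:2],yaws=[p[2]]); print(n,m.sum(),x.round(4),round(f,3))
    if n=="peeler":
        ys,xs=np.nonzero(m); w=np.array([atz((a,b),.01,s) for a,b in zip(xs,ys)]); 
        r=cv2.minAreaRect((w*1e4).astype(np.float32)); print(r); 
        c=w.mean(0); u=np.linalg.svd(w-c)[2][0]; t=(w-c)@u; print("axis",np.arctan2(u[1],u[0]),"mid",c+u*(t.max()+t.min())/2,t.max()-t.min())
for c,roi,b in (("top",(276,172,308,214),9),("scene",(255,165,292,215),9)):
    x0,y0,x1,y1=roi; cv2.imwrite(f"pics/jar_{c}.png",cv2.resize(S[c]["img"][y0:y1,x0:x1,::-1],None,fx=b,fy=b,interpolation=cv2.INTER_CUBIC))
a=cv2.imread("pics/jar_top.png");b=cv2.imread("pics/jar_scene.png");h=min(a.shape[0],b.shape[0]);x=S["top"]["img"][225:260,330:365,::-1];x=cv2.resize(x,(h,h),interpolation=cv2.INTER_CUBIC)
i=np.hstack([a[:h],b[:h],x]);cv2.imwrite("pics/jar.png",cv2.resize(i,(790,int(h*790/i.shape[1]))))
```

```text
small_round_rest [498] [0.4461 0.0439 0.0406] 0.1
small_round_rest [279] [0.4516 0.0407 0.0539] 0.271
small_round_rest [279, 498] [0.4469 0.0442 0.4647] 0.191
large_round_rest [904] [ 0.5898  0.2026 -0.097 ] 0.078
large_round_rest [559] [0.5848 0.2037 0.0561] 0.274
large_round_rest [559, 904] [0.5885 0.203  0.0898] 0.186
oblong_rest [759] [ 0.5874 -0.1339  0.087 ] 0.112
oblong_rest [326] [ 0.5895 -0.1331  0.1779] 0.281
oblong_rest [326, 759] [ 0.587  -0.1337  0.0597] 0.196
long_rest [1345] [ 0.4504 -0.2812  2.8453] 0.094
long_rest [0] [ 0.4481 -0.2801  2.737 ] 1.0
long_rest [0, 1345] [ 0.4504 -0.2812  2.8453] 0.547
cap top [ 0.45102667 -0.11663793]
salt_shaker 229 [ 0.449  -0.1186  0.0922] 0.219
peeler 430 [ 0.536   0.426  -0.2156] 0.351
((5370.64404296875, 4252.54541015625), (304.3583984375, 1677.6009521484375), 78.56961822509766)
axis 2.903405967462437 mid [0.53655571 0.4234134 ] 0.16797337809502239
honey_jar 192 [ 0.5603  0.0403 -0.6092] 0.723
carton 670 [0.4486 0.2143 0.1367] 0.058
```

View pics/jar.png

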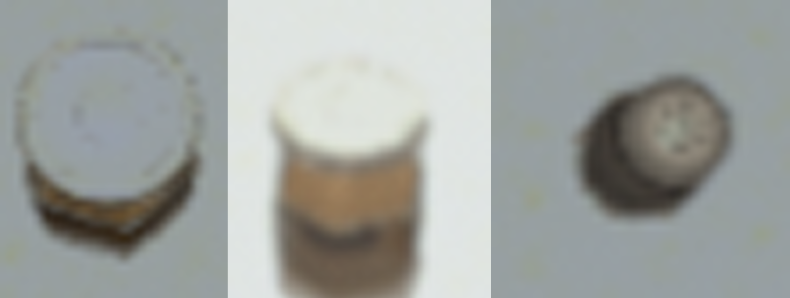

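Run:
```python
from ov import *
a=np.arange(6)*np.pi/3
hexp=np.vstack([np.c_[.037*np.cos(a+np.pi/2),.037*np.sin(a+np.pi/2),0*a+z] for z in(0,.088)])
M["honey_jar"]=[hexp,cyl(.0345,.091,.102)]
S={n:manip.snapshot(n) for n in("top","scene")}
mk=[]
for n,s in S.items():
    r=manip.regions_of("honey_jar",s); mk.append((r[0]["pixels"],s))
for sel in (mk[:1],mk[1:],mk):
  for y in (-.3,0,.3,.6):
    x,f=fit("honey_jar",sel,(.5835,.0425),yaws=[y]); print(x.round(4),round(f,4))
P={"honey_jar":[.5835,.0425,-.21],"salt_shaker":[.449,-.1176,0],"carton":[.4486,.2144,.15]}
overlay(S["top"],P,"pics/j2.png",(260,165,320,215),10); overlay(S["top"],P,"pics/sh2.png",(325,220,375,260),10)
```

```text
[ 0.583   0.043  -0.3789] 0.0631
[ 0.5815  0.0429 -0.368 ] 0.0685
[0.583  0.0428 0.6667] 0.0638
[0.5827 0.0426 0.6337] 0.0637
[ 0.5853  0.0421 -0.0266] 0.0801
[ 0.5849  0.0423 -0.027 ] 0.0792
[ 0.5852  0.0422 -0.019 ] 0.0804
[0.5836 0.0433 1.017 ] 0.077
[ 0.5831  0.043  -0.2097] 0.0821
[ 0.5833  0.0427 -0.1642] 0.0813
[0.5829 0.043  0.7988] 0.0813
[0.583  0.0431 0.8836] 0.0819
```

View pics/j2.png

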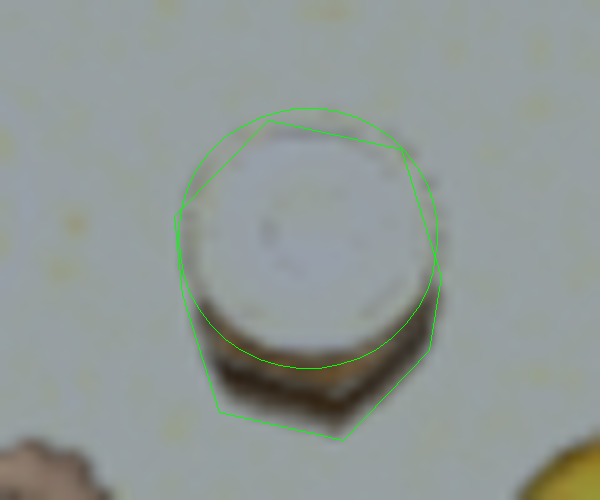

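View pics/sh2.png

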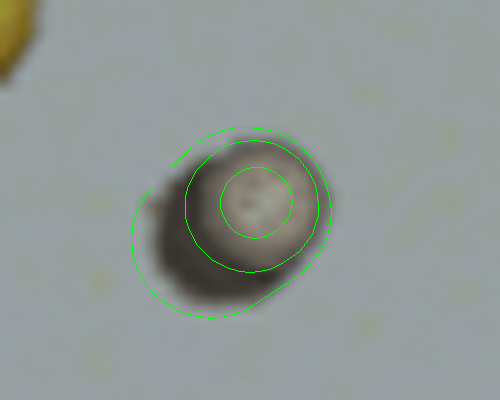

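```bash
cat > pl.py <<'E'
import numpy as np, sys, json
from station import manip
from scipy.spatial.transform import Rotation as Ro
def plan(wps,vmax=.045,wmax=9.0,start=None):
    """wps: (x,y,z,psi[,vmax]) ; prints calls of <=10 rows"""
    s=manip.sense(); p=s["tcp_pos"].copy(); R=Ro.from_quat(s["tool_rot"]).as_matrix(); psi=np.arctan2(R[1,0],R[0,0])
    print("t",round(s["t"],2),"tcp",p.round(4),"psi",round(psi,3),"tilt",R[2,2].round(5),"F",s["force"].round(1),"gap",round(s["finger_gap"],3))
    rows=[]
    R=Ro.from_euler("z",psi)*Ro.from_euler("x",np.pi)
    # tilt left alone
    for w in wps:
        tgt=np.array(w[:3]); v=w[4] if len(w)>4 else vmax
        dpsi=(w[3]-psi+np.pi)%(2*np.pi)-np.pi
        n=max(1,int(np.ceil(np.linalg.norm(tgt-p)/v)),int(np.ceil(abs(np.degrees(dpsi))/wmax)))
        p0=p.copy(); q0=psi
        for i in range(1,n+1):
            d=R.inv().apply(p0+(tgt-p0)*i/n-p); d=d.round(3)
            a=round(-np.degrees(q0+dpsi*i/n-psi),1)
            rows.append([*d.tolist(),0,0,a]); p=p+R.apply(d); R=R*Ro.from_rotvec([0,0,np.radians(a)]); psi-=np.radians(a)
        rows.append("wp")
    out=[];c=0
    for r in rows:
        if r=="wp": print(" |",end=""); continue
        print(("\n" if c%10==0 else "")+str([x+0.0 if x else 0 for x in r]).replace(" ","")+",",end=""); c+=1
    print("\nrows",c,"end",p.round(4),round(psi,3))
E
python3 -c "
from pl import *
plan([(.45,-.118,.17,1.4),(.45,-.118,.056,1.4,.04),(.45,-.118,.051,1.4)],.05)"
```

```text
t 2.6 tcp [ 0.1834 -0.5975  0.2563] psi 0.298 tilt -1.0 F [-0.4  0.4  0.4] gap 0.997

[0.033,-0.032,0.007,0,0,np.float64(-5.3)],[0.036,-0.028,0.007,0,0,np.float64(-5.2)],[0.038,-0.025,0.008,0,0,np.float64(-5.3)],[0.04,-0.022,0.007,0,0,np.float64(-5.3)],[0.042,-0.018,0.007,0,0,np.float64(-5.2)],[0.044,-0.013,0.007,0,0,np.float64(-5.3)],[0.045,-0.01,0.007,0,0,np.float64(-5.2)],[0.045,-0.006,0.008,0,0,np.float64(-5.3)],[0.046,-0.001,0.007,0,0,np.float64(-5.3)],[0.045,0.003,0.007,0,0,np.float64(-5.2)],
[0.046,0.007,0.007,0,0,np.float64(-5.3)],[0.044,0.011,0.007,0,0,np.float64(-5.3)], |[0,0,0.038,0,0,0],[0,0,0.038,0,0,0],[0,0,0.038,0,0,0], |[0,0,0.005,0,0,0], |
rows 16 end [ 0.4503 -0.118   0.0513] 1.401
```

Call:
play_rows(
  steps=[
    [[0.033, -0.032, 0.007, 0, 0, -5.3], [0.036, -0.028, 0.007, 0, 0, -5.2], [0.038, -0.025, 0.008, 0, 0, -5.3], [0.04, -0.022, 0.007, 0, 0, -5.3], [0.042, -0.018, 0.007, 0, 0, -5.2], [0.044, -0.013, 0.007, 0, 0, -5.3], [0.045, -0.01, 0.007, 0, 0, -5.2], [0.045, -0.006, 0.008, 0, 0, -5.3], [0.046, -0.001, 0.007, 0, 0, -5.3], [0.045, 0.003, 0.007, 0, 0, -5.2]],
  ],
  fingers=1,
  squeeze=40,
)

```text
t: 3.85
tcp_pos: [0.4066, -0.1973, 0.1844]
tool_rot: [0.82, 0.572, 0.0, 0.001]
force: [1.1, -0.1, -0.6]
finger_gap: 1.0
```

Call:
play_rows(
  steps=[
    [[0.046, 0.007, 0.007, 0, 0, -5.3], [0.044, 0.011, 0.007, 0, 0, -5.3], [0, 0, 0, 0, 0, 0], [0, 0, 0, 0, 0, 0]],
  ],
)

```text
t: 4.35
tcp_pos: [0.4504, -0.1183, 0.1705]
tool_rot: [0.765, 0.645, -0.0, 0.0]
force: [-0.2, 0.4, 0.3]
finger_gap: 1.002
```

```bash
sed -i 's/a=round(-np.degrees(q0+dpsi\*i\/n-psi),1)/a=float(round(-np.degrees(q0+dpsi*i\/n-psi),1))/' pl.py; python3 -c "
from pl import *
plan([(.45,-.118,.056,1.4,.04),(.45,-.118,.051,1.4)],.05)
from ov import *
P={'salt_shaker':[.45,-.118,0],'carton':[.4486,.2144,.15],'honey_jar':[.586,.0425,-.21]}
overlay(manip.snapshot('scene'),P,'pics/sc3.png',(210,140,390,270),4)
overlay(manip.snapshot('top'),P,'pics/tp3.png',(240,140,420,270),4)"
```

```text
t 4.35 tcp [ 0.4504 -0.1183  0.1705] psi 1.401 tilt -1.0 F [-0.2  0.4  0.3] gap 1.002

[0,0,0.038,0,0,0],[0,0,0.038,0,0,0],[0,0,0.038,0,0,0.1], |[0,0,0.005,0,0,0], |
rows 4 end [ 0.4504 -0.1183  0.0515] 1.399
```

View pics/sc3.png

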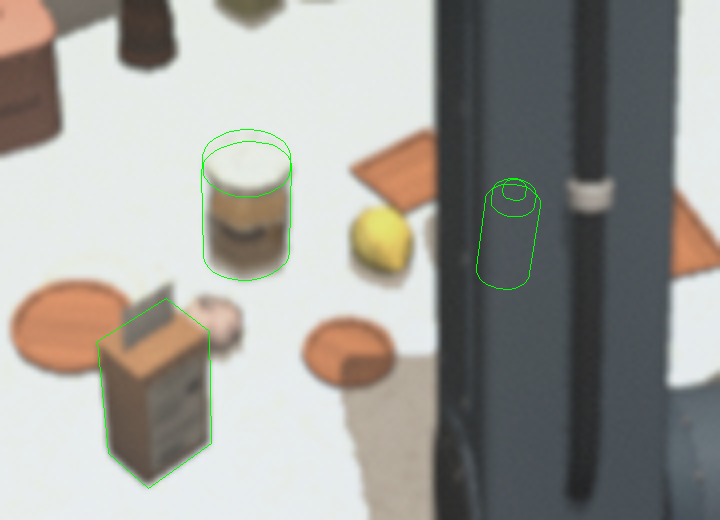

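View pics/tp3.png

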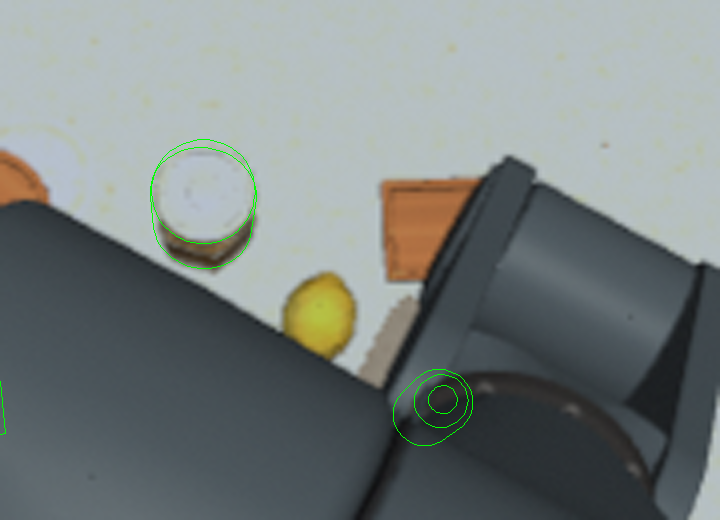

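Call:
play_rows(
  steps=[
    [[0, 0, 0.038, 0, 0, 0], [0, 0, 0.038, 0, 0, 0], [0, 0, 0.038, 0, 0, 0], [0, 0, 0.005, 0, 0, 0], [0, 0, 0, 0, 0, 0]],
  ],
)

```text
t: 5.08
tcp_pos: [0.4503, -0.1188, 0.0517]
tool_rot: [0.765, 0.644, 0.0, 0.0]
force: [0.1, 0.6, -0.8]
finger_gap: 1.001
```

Call:
play_rows(
  steps=[
    [[0, 0, 0, 0, 0, 0], [0, 0, 0, 0, 0, 0], [0, 0, 0, 0, 0, 0], [0, 0, 0, 0, 0, 0], [0, 0, 0, 0, 0, 0], [0, 0, 0, 0, 0, 0]],
  ],
  fingers=0,
  squeeze=40,
)

```text
t: 5.82
tcp_pos: [0.4509, -0.1182, 0.0526]
tool_rot: [0.764, 0.645, 0.0, 0.001]
force: [-1.6, 0.3, 9.1]
finger_gap: 0.462
```

```bash
python3 -c "
from pl import *
plan([(.4504,-.1183,.13,1.4),(.445,.0435,.13,1.5),(.445,.0435,.062,1.5,.04),(.445,.0435,.056,1.5)],.04)"
```

```text
t 5.83 tcp [ 0.4509 -0.1182  0.0526] psi 1.401 tilt -1.0 F [-1.6  0.3  9.1] gap 0.462

[0,0,-0.039,0,0,0],[0,0,-0.038,0,0,0.1], |[0.032,-0.007,0,0,0,-1.2],[0.031,-0.006,0,0,0,-1.1],[0.032,-0.005,0,0,0,-1.2],[0.032,-0.005,0,0,0,-1.1],[0.032,-0.004,0,0,0,-1.2], |[0,0,0.034,0,0,0],[0,0,0.034,0,0,0], |[0,0,0.006,0,0,0], |
rows 10 end [0.4449 0.0431 0.0556] 1.501
```

Call:
play_rows(
  steps=[
    [[0, 0, 0, 0, 0, 0], [0, 0, 0, 0, 0, 0], [0, 0, -0.02, 0, 0, 0], [0, 0, -0.029, 0, 0, 0], [0, 0, -0.029, 0, 0, 0], [0, 0, 0, 0, 0, 0]],
  ],
)

```text
t: 6.58
tcp_pos: [0.4515, -0.1184, 0.1313]
tool_rot: [0.764, 0.645, 0.001, 0.002]
force: [0.6, 0.8, -1.8]
finger_gap: 0.464
```

```bash
python3 -c "
from pl import *
plan([(.445,.0435,.13,1.5),(.445,.0435,.062,1.5,.04),(.445,.0435,.056,1.5)],.04)
from ov import *
overlay(manip.snapshot('scene'),{},'pics/sc4.png',(290,140,450,260),4)"
```

```text
t 6.58 tcp [ 0.4515 -0.1184  0.1313] psi 1.401 tilt -0.99999 F [ 0.6  0.8 -1.8] gap 0.464

[0.032,-0.007,0,0,0,-1.1],[0.032,-0.006,0.001,0,0,-1.2],[0.031,-0.005,0,0,0,-1.1],[0.033,-0.005,0,0,0,-1.1],[0.032,-0.004,0,0,0,-1.2], |[0,0,0.034,0,0,0],[0,0,0.034,0,0,0], |[0,0,0.006,0,0,0], |
rows 8 end [0.4455 0.0438 0.0563] 1.501
```

View pics/sc4.png

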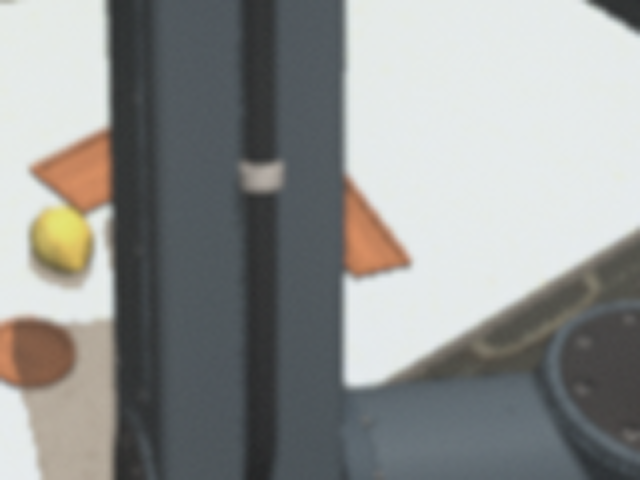

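Call:
play_rows(
  steps=[
    [[0.032, -0.007, 0, 0, 0, -1.1], [0.032, -0.006, 0, 0, 0, -1.2], [0.031, -0.005, 0, 0, 0, -1.1], [0.033, -0.005, 0, 0, 0, -1.1], [0.032, -0.004, 0, 0, 0, -1.2], [0, 0, 0.034, 0, 0, 0], [0, 0, 0.034, 0, 0, 0], [0, 0, 0, 0, 0, 0]],
  ],
)

```text
t: 7.62
tcp_pos: [0.4423, 0.0447, 0.0589]
tool_rot: [0.731, 0.682, -0.002, -0.003]
force: [-0.0, 0.3, -1.5]
finger_gap: 0.462
```

```bash
python3 -c "
from pl import *
plan([(.445,.0435,.056,1.5)],.04)
from ov import *
overlay(manip.snapshot('scene'),{'small_round_rest':(.445,.0436,0),'salt_shaker':(.445,.0436,0)},'pics/sc5.png',(250,160,360,260),6,{'salt_shaker':.01})"
```

```text
t 7.62 tcp [0.4423 0.0447 0.0589] psi 1.501 tilt -0.99998 F [-0.   0.3 -1.5] gap 0.462

[-0.001,0.003,0.003,0,0,0], |
rows 1 end [0.4452 0.0435 0.0559] 1.501
```

View pics/sc5.png

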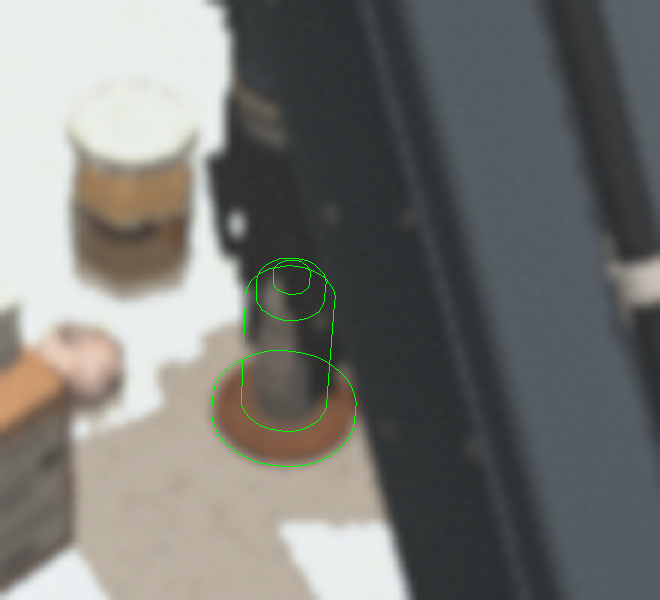

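Call:
play_rows(
  steps=[
    [[0, 0.001, 0.002, 0, 0, 0], [0, 0, 0, 0, 0, 0], [0, 0, 0, 0, 0, 0]],
  ],
)

```text
t: 8.05
tcp_pos: [0.4457, 0.0441, 0.06]
tool_rot: [0.732, 0.682, 0.0, 0.001]
force: [0.1, -0.3, -1.1]
finger_gap: 0.457
```

Call:
play_rows(
  steps=[
    [[0, 0, 0.002, 0, 0, 0], [0, 0, 0.002, 0, 0, 0], [0, 0, 0, 0, 0, 0], [0, 0, 0, 0, 0, 0]],
  ],
)

```text
t: 8.55
tcp_pos: [0.4456, 0.044, 0.0563]
tool_rot: [0.731, 0.682, 0.0, 0.001]
force: [-1.1, -1.9, 11.5]
finger_gap: 0.46
```

Contact with the floor. Release and rise, then look.

Call:
play_rows(
  steps=[
    [[0, 0, 0, 0, 0, 0], [0, 0, 0, 0, 0, 0], [0, 0, 0, 0, 0, 0], [0, 0, 0, 0, 0, 0]],
  ],
  fingers=1,
)

```text
t: 9.05
tcp_pos: [0.4453, 0.0442, 0.0552]
tool_rot: [0.732, 0.682, -0.0, -0.0]
force: [0.6, -0.1, 0.1]
finger_gap: 1.003
```

Call:
play_rows(
  steps=[
    [[0, 0, -0.025, 0, 0, 0], [0, 0, -0.04, 0, 0, 0], [0, 0, -0.04, 0, 0, 0]],
  ],
)

```text
t: 9.43
tcp_pos: [0.4449, 0.0442, 0.1611]
tool_rot: [0.732, 0.682, -0.0, -0.001]
force: [0.5, 0.2, -0.1]
finger_gap: 0.999
```

```bash
python3 -c "
from pl import *
plan([(.4486,.2143,.19,1.571+.15),(.4486,.2143,.1,1.571+.15,.04)],.045)
from ov import *
overlay(manip.snapshot('scene'),{'small_round_rest':(.445,.0436,0),'salt_shaker':(.445,.0436,0)},'pics/sc6.png',(220,160,330,260),6,{'salt_shaker':.004})"
```

```text
t 9.43 tcp [0.4449 0.0442 0.1611] psi 1.5 tilt -1.0 F [ 0.5  0.2 -0.1] gap 0.999

[0.042,-0.002,-0.007,0,0,-3.2],[0.043,0,-0.007,0,0,-3.1],[0.042,0.003,-0.008,0,0,-3.2],[0.043,0.005,-0.007,0,0,-3.1], |[0,0,0.03,0,0,0],[0,0,0.03,0,0,0],[0,0,0.03,0,0,0], |
rows 7 end [0.4487 0.2146 0.1001] 1.72
```

View pics/sc6.png

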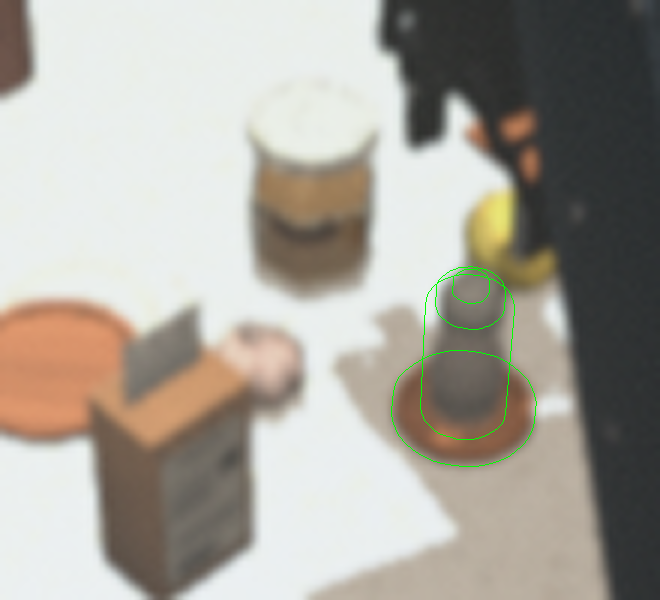

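Call:
play_rows(
  steps=[
    [[0.042, -0.002, -0.007, 0, 0, -3.2], [0.043, 0, -0.007, 0, 0, -3.1], [0.042, 0.003, -0.008, 0, 0, -3.2], [0.043, 0.005, -0.007, 0, 0, -3.1], [0, 0, 0, 0, 0, 0], [0, 0, 0.03, 0, 0, 0], [0, 0, 0.03, 0, 0, 0], [0, 0, 0.03, 0, 0, 0], [0, 0, 0, 0, 0, 0], [0, 0, 0, 0, 0, 0]],
  ],
)

```text
t: 10.72
tcp_pos: [0.4495, 0.2141, 0.0997]
tool_rot: [0.653, 0.758, 0.0, 0.0]
force: [0.2, -0.1, -0.2]
finger_gap: 0.998
```

```bash
python3 -c "
from pl import *
plan([(.4486,.2143,.1,1.571+.15,.04)],.045)
from ov import *
overlay(manip.snapshot('scene'),{},'pics/sc7.png',(190,160,320,270),6)"
```

```text
t 10.72 tcp [0.4495 0.2141 0.0997] psi 1.719 tilt -1.0 F [ 0.2 -0.1 -0.2] gap 0.998

[0,-0.001,0,0,0,-0.1], |
rows 1 end [0.4485 0.2139 0.0997] 1.721
```

View pics/sc7.png

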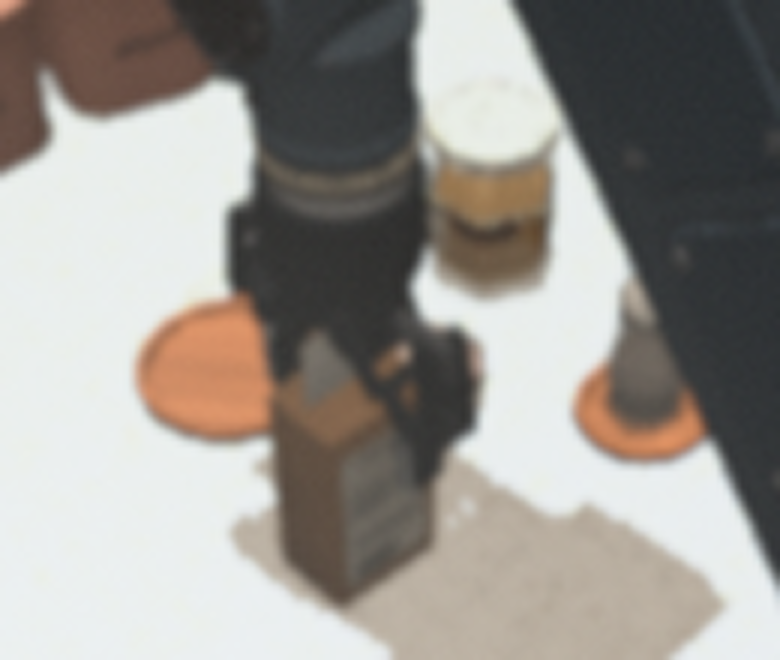

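Call:
play_rows(
  steps=[
    [[0, 0, 0, 0, 0, 0], [0, 0, 0, 0, 0, 0], [0, 0, 0, 0, 0, 0], [0, 0, 0, 0, 0, 0], [0, 0, 0, 0, 0, 0], [0, 0, 0, 0, 0, 0], [0, 0, -0.02, 0, 0, 0], [0, 0, -0.03, 0, 0, 0], [0, 0, 0, 0, 0, 0]],
  ],
  fingers=0,
  squeeze=50,
)

```text
t: 11.9
tcp_pos: [0.4503, 0.215, 0.1506]
tool_rot: [0.652, 0.758, 0.002, 0.001]
force: [0.9, 0.2, -3.8]
finger_gap: 0.521
```

```bash
python3 -c "
from pl import *
plan([(.449,.2143,.27,1.72),(.586,-.1327,.27,1.62),(.586,-.1327,.13,1.62,.035)],.045)
from ov import *
overlay(manip.snapshot('scene'),{},'pics/sc8.png',(190,140,320,250),6)"
```

```text
t 11.9 tcp [0.4503 0.215  0.1506] psi 1.72 tilt -0.99999 F [ 0.9  0.2 -3.8] gap 0.521

[0,0,-0.04,0,0,0],[0,-0.001,-0.04,0,0,0],[0,0,-0.039,0,0,0], |[-0.04,0.009,0,0,0,0.6],[-0.041,0.01,0,0,0,0.7],[-0.04,0.01,0,0,0,0.6],[-0.04,0.011,0,0,0,0.7],[-0.04,0.011,0,0,0,0.6],[-0.04,0.011,0,0,0,0.6],[-0.04,0.012,0,0,0,0.7],
[-0.039,0.013,0,0,0,0.6],[-0.04,0.012,0,0,0,0.7], |[0,0,0.035,0,0,0],[0,0,0.035,0,0,0],[0,0,0.035,0,0,0],[0,0,0.035,0,0,0], |
rows 16 end [ 0.5855 -0.1329  0.1296] 1.619
```

View pics/sc8.png

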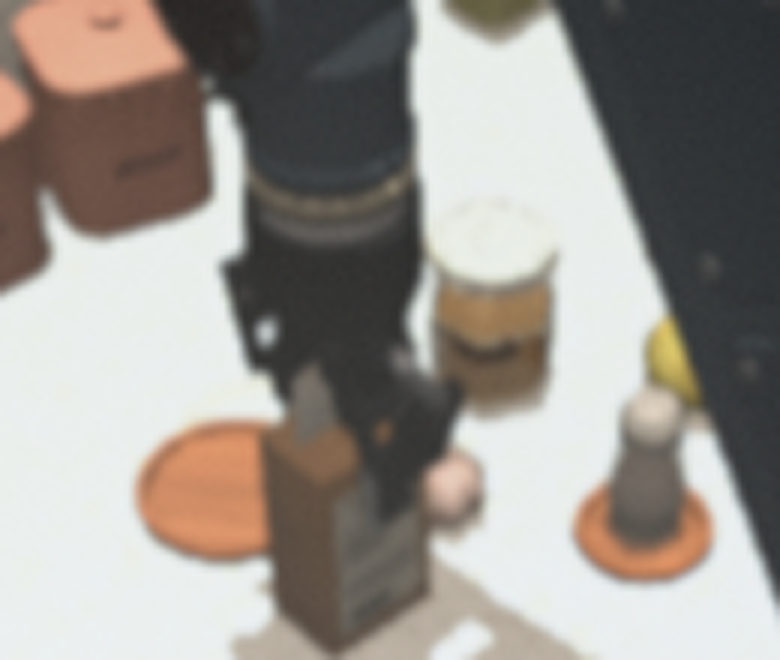

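Call:
play_rows(
  steps=[
    [[0, 0, -0.04, 0, 0, 0], [0, 0, -0.04, 0, 0, 0], [0, 0, -0.04, 0, 0, 0], [-0.04, 0.009, 0, 0, 0, 0.6], [-0.041, 0.01, 0, 0, 0, 0.7], [-0.04, 0.01, 0, 0, 0, 0.6], [-0.04, 0.011, 0, 0, 0, 0.7], [-0.04, 0.011, 0, 0, 0, 0.6], [-0.04, 0.011, 0, 0, 0, 0.6], [-0.04, 0.012, 0, 0, 0, 0.7]],
  ],
)

```text
t: 13.2
tcp_pos: [0.5545, -0.057, 0.2669]
tool_rot: [0.682, 0.732, -0.001, -0.002]
force: [2.1, -0.1, -3.3]
finger_gap: 0.522
```

Call:
play_rows(
  steps=[
    [[-0.039, 0.013, 0, 0, 0, 0.6], [-0.04, 0.012, 0, 0, 0, 0.7], [0, 0, 0, 0, 0, 0], [0, 0, 0.035, 0, 0, 0], [0, 0, 0.035, 0, 0, 0], [0, 0, 0.035, 0, 0, 0], [0, 0, 0.025, 0, 0, 0], [0, 0, 0, 0, 0, 0], [0, 0, 0, 0, 0, 0]],
  ],
)

```text
t: 14.32
tcp_pos: [0.5854, -0.1327, 0.1394]
tool_rot: [0.69, 0.724, 0.0, -0.0]
force: [0.2, -0.2, -3.2]
finger_gap: 0.518
```

```bash
python3 -c "
from pl import *
plan([(.586,-.1327,.106,1.62,.03)],.045)
from ov import *
P={'oblong_rest':(.586,-.1327,.05),'carton':(.586,-.1327,.05)}
overlay(manip.snapshot('scene'),P,'pics/sc9.png',(250,120,380,220),6,{'carton':.04})
overlay(manip.snapshot('top'),P,'pics/tp9.png',(290,130,420,240),6,{'carton':.04})"
```

```text
t 14.32 tcp [ 0.5854 -0.1327  0.1394] psi 1.62 tilt -1.0 F [ 0.2 -0.2 -3.2] gap 0.518

[0,0,0.017,0,0,0],[0,0.001,0.016,0,0,0], |
rows 2 end [ 0.5864 -0.1327  0.1064] 1.62
```

View pics/sc9.png

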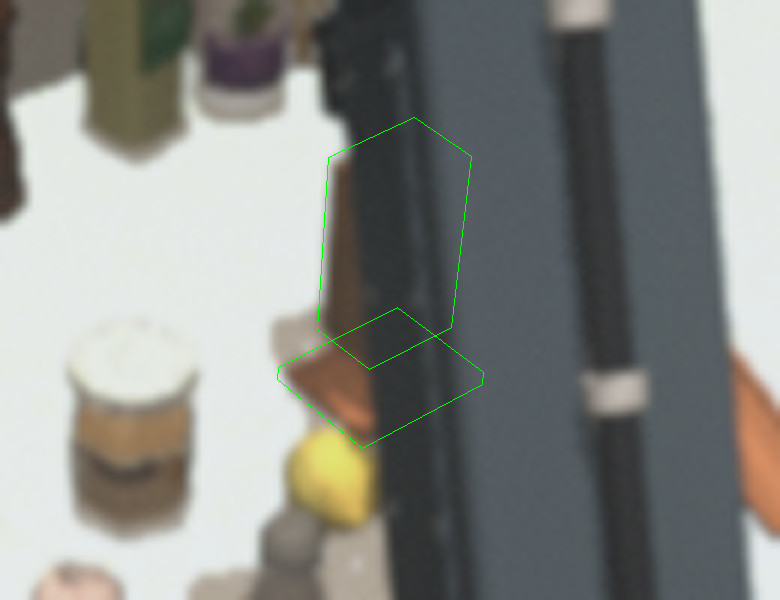

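View pics/tp9.png

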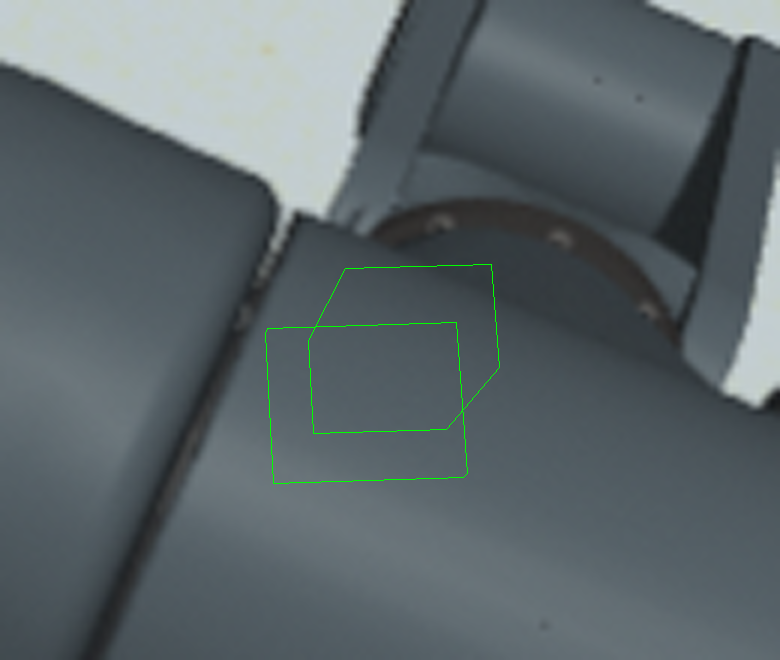

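Call:
play_rows(
  steps=[
    [[0, 0, 0.015, 0, 0, 0], [0, 0, 0.012, 0, 0, 0], [0, 0, 0.005, 0, 0, 0], [0, 0, 0, 0, 0, 0], [0, 0, 0.002, 0, 0, 0], [0, 0, 0, 0, 0, 0], [0, 0, 0, 0, 0, 0]],
  ],
)

```text
t: 15.3
tcp_pos: [0.5855, -0.1332, 0.1056]
tool_rot: [0.69, 0.724, 0.0, 0.0]
force: [-0.2, 0.4, -2.3]
finger_gap: 0.519
```

Call:
play_rows(
  steps=[
    [[0, 0, 0.002, 0, 0, 0], [0, 0, 0, 0, 0, 0], [0, 0, 0, 0, 0, 0]],
  ],
)

```text
t: 15.68
tcp_pos: [0.5856, -0.1334, 0.1042]
tool_rot: [0.69, 0.724, 0.0, 0.001]
force: [-1.7, 0.5, 4.6]
finger_gap: 0.522
```

Contact. Release, rise.

Call:
play_rows(
  steps=[
    [[0, 0, 0, 0, 0, 0], [0, 0, 0, 0, 0, 0], [0, 0, 0, 0, 0, 0], [0, 0, 0, 0, 0, 0], [0, 0, -0.025, 0, 0, 0], [0, 0, -0.04, 0, 0, 0], [0, 0, -0.04, 0, 0, 0]],
  ],
  fingers=1,
)

```text
t: 16.55
tcp_pos: [0.5851, -0.1331, 0.209]
tool_rot: [0.69, 0.724, -0.0, -0.0]
force: [0.9, 0.2, -0.1]
finger_gap: 0.998
```

```bash
python3 -c "
from pl import *
plan([(.585,.0425,.18,1.36),(.585,.0425,.103,1.36,.035)],.045)
from ov import *
P={'oblong_rest':(.586,-.1327,.05),'carton':(.586,-.1327,.05)}
overlay(manip.snapshot('scene'),P,'pics/sc10.png',(250,120,380,220),6,{'carton':.004})"
```

```text
t 16.55 tcp [ 0.5851 -0.1331  0.209 ] psi 1.619 tilt -1.0 F [ 0.9  0.2 -0.1] gap 0.998

[0.044,0.002,0.007,0,0,3.7],[0.044,-0.001,0.008,0,0,3.7],[0.044,-0.003,0.007,0,0,3.7],[0.043,-0.007,0.007,0,0,3.7], |[0,0,0.026,0,0,0],[0,0,0.025,0,0,0],[0,0,0.026,0,0,0], |
rows 7 end [0.5845 0.0426 0.103 ] 1.361
```

View pics/sc10.png

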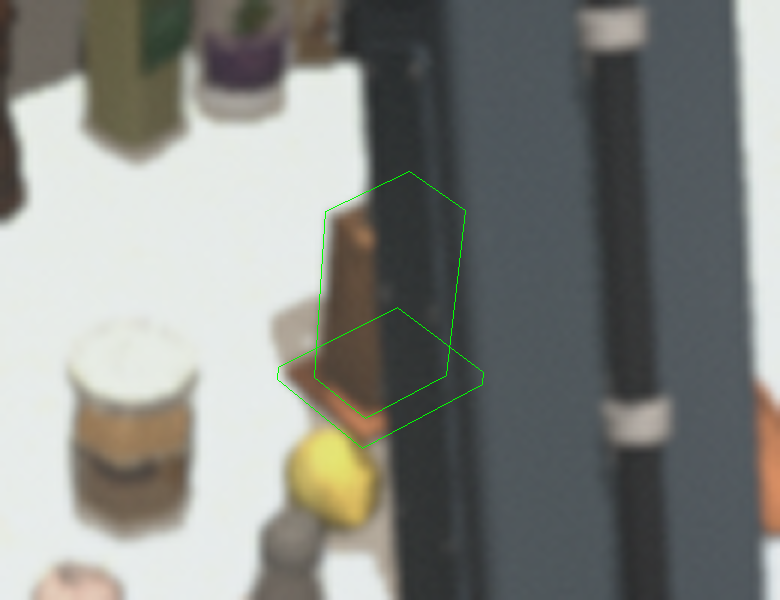

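Call:
play_rows(
  steps=[
    [[0.044, 0.002, 0.007, 0, 0, 3.7], [0.044, -0.001, 0.008, 0, 0, 3.7], [0.044, -0.003, 0.007, 0, 0, 3.7], [0.043, -0.007, 0.007, 0, 0, 3.7], [0, 0, 0.025, 0, 0, 0], [0, 0, 0, 0, 0, 0], [0, 0, 0, 0, 0, 0]],
  ],
)

```text
t: 17.48
tcp_pos: [0.5852, 0.0421, 0.1547]
tool_rot: [0.778, 0.629, 0.0, 0.0]
force: [0.4, -0.1, 0.6]
finger_gap: 1.001
```

```bash
python3 -c "
from pl import *
plan([(.585,.0425,.103,1.36,.035)],.045)
from ov import *
P={'oblong_rest':(.586,-.1327,.05),'carton':(.586,-.1327,.05),'honey_jar':(.585,.0425,-.21)}
overlay(manip.snapshot('scene'),P,'pics/sc11.png',(240,100,370,210),6,{'carton':.004})
overlay(manip.snapshot('top'),P,'pics/tp11.png',(250,130,380,240),6,{'carton':.004})"
```

```text
t 17.48 tcp [0.5852 0.0421 0.1547] psi 1.36 tilt -1.0 F [ 0.4 -0.1  0.6] gap 1.001

[0,0,0.026,0,0,0],[0,0,0.026,0,0,0], |
rows 2 end [0.5852 0.0421 0.1027] 1.36
```

View pics/sc11.png

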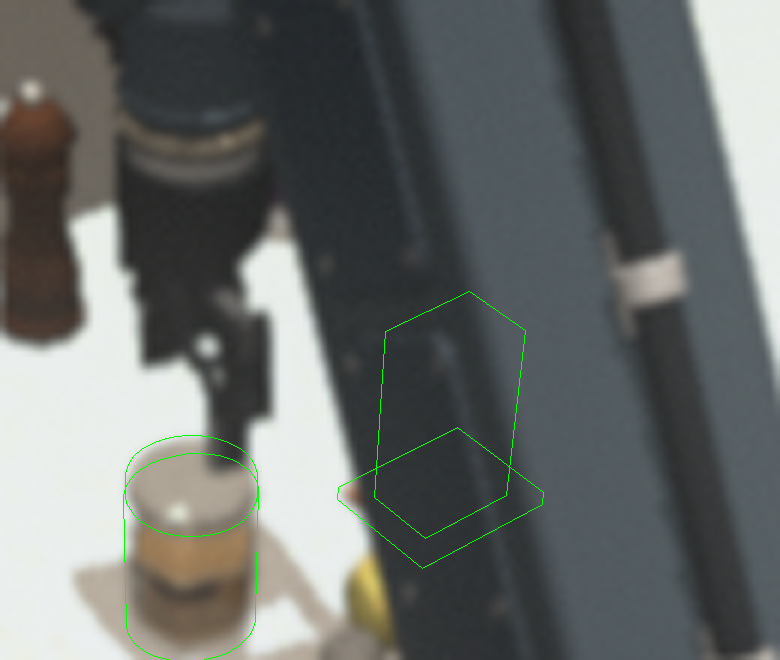

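View pics/tp11.png

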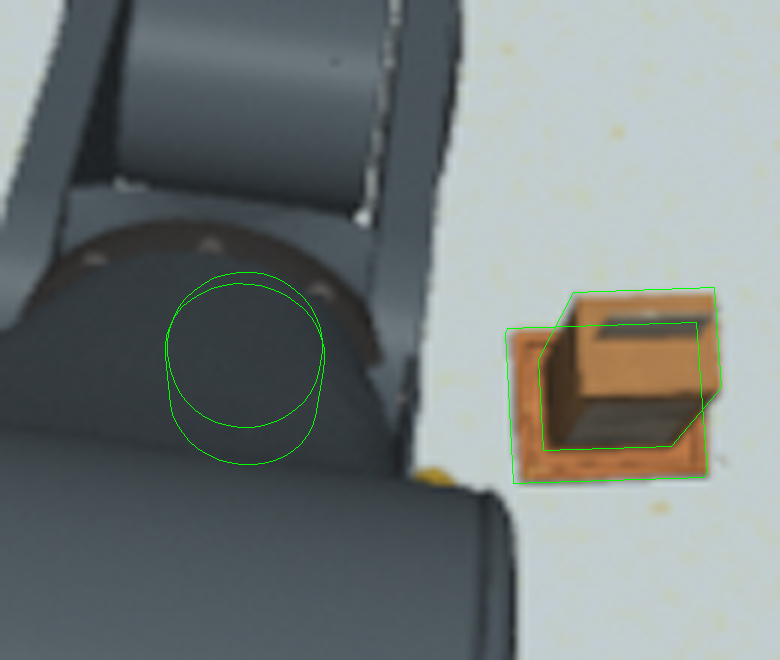

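Call:
play_rows(
  steps=[
    [[0, 0, 0.02, 0, 0, 0], [0, 0, 0.02, 0, 0, 0], [0, 0, 0.012, 0, 0, 0], [0, 0, 0, 0, 0, 0], [0, 0, 0, 0, 0, 0]],
  ],
)

```text
t: 18.2
tcp_pos: [0.5854, 0.0423, 0.103]
tool_rot: [0.777, 0.629, 0.0, 0.001]
force: [0.9, 0.5, 0.4]
finger_gap: 0.998
```

Call:
play_rows(
  steps=[
    [[0, 0, 0, 0, 0, 0], [0, 0, 0, 0, 0, 0], [0, 0, 0, 0, 0, 0], [0, 0, 0, 0, 0, 0], [0, 0, 0, 0, 0, 0]],
  ],
  fingers=0,
  squeeze=60,
)

```text
t: 18.82
tcp_pos: [0.5851, 0.0425, 0.1037]
tool_rot: [0.777, 0.629, 0.0, 0.001]
force: [-2.0, -0.4, 6.0]
finger_gap: 0.776
```

Call:
play_rows(
  steps=[
    [[0, 0, -0.015, 0, 0, 0], [0, 0, -0.03, 0, 0, 0], [0, 0, -0.02, 0, 0, 0], [0, 0, 0, 0, 0, 0], [0, 0, 0, 0, 0, 0]],
  ],
)

```text
t: 19.45
tcp_pos: [0.5839, 0.0426, 0.1666]
tool_rot: [0.777, 0.629, -0.001, -0.001]
force: [0.7, -0.2, -5.9]
finger_gap: 0.775
```

```bash
python3 -c "
from pl import *
plan([(.589,.204,.168,1.36),(.589,.204,.12,1.36,.035)],.04)
from ov import *
P={'honey_jar':(.585,.0425,-.21)}
overlay(manip.snapshot('scene'),P,'pics/sc12.png',(220,120,350,230),6,{'honey_jar':.065})"
```

```text
t 19.45 tcp [0.5839 0.0426 0.1666] psi 1.361 tilt -1.0 F [ 0.7 -0.2 -5.9] gap 0.775

[0.032,-0.006,0,0,0,0],[0.032,-0.005,-0.001,0,0,0],[0.031,-0.006,0,0,0,0],[0.032,-0.006,0,0,0,0],[0.032,-0.006,0,0,0,0], |[0,0,0.024,0,0,0],[0,0,0.024,0,0,0], |
rows 7 end [0.5886 0.2042 0.1196] 1.361
```

View pics/sc12.png

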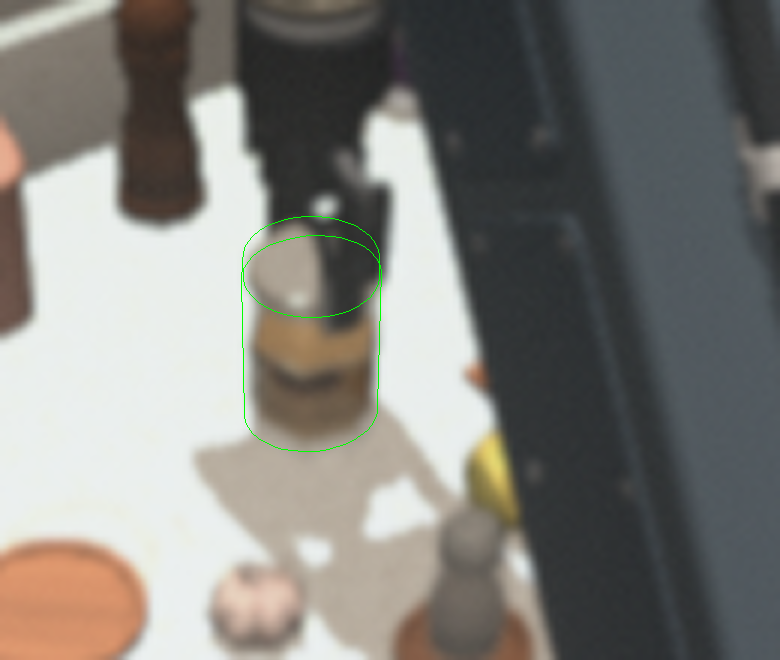

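Call:
play_rows(
  steps=[
    [[0.032, -0.006, 0, 0, 0, 0], [0.032, -0.005, 0, 0, 0, 0], [0.031, -0.006, 0, 0, 0, 0], [0.032, -0.006, 0, 0, 0, 0], [0.032, -0.006, 0, 0, 0, 0], [0, 0, 0, 0, 0, 0], [0, 0, 0.024, 0, 0, 0], [0, 0, 0.022, 0, 0, 0], [0, 0, 0, 0, 0, 0], [0, 0, 0, 0, 0, 0]],
  ],
)

```text
t: 20.75
tcp_pos: [0.5899, 0.2037, 0.1213]
tool_rot: [0.777, 0.629, -0.0, 0.0]
force: [-0.1, 0.1, -4.3]
finger_gap: 0.775
```

```bash
python3 -c "
from pl import *
plan([(.589,.204,.108,1.36,.035)],.04)
from ov import *
P={'honey_jar':(.589,.204,-.21),'large_round_rest':(.589,.204,0)}
overlay(manip.snapshot('scene'),P,'pics/sc13.png',(180,150,300,250),6,{'honey_jar':.017})"
```

```text
t 20.75 tcp [0.5899 0.2037 0.1213] psi 1.36 tilt -1.0 F [-0.1  0.1 -4.3] gap 0.775

[0,-0.001,0.013,0,0,0], |
rows 1 end [0.5889 0.2039 0.1083] 1.36
```

View pics/sc13.png

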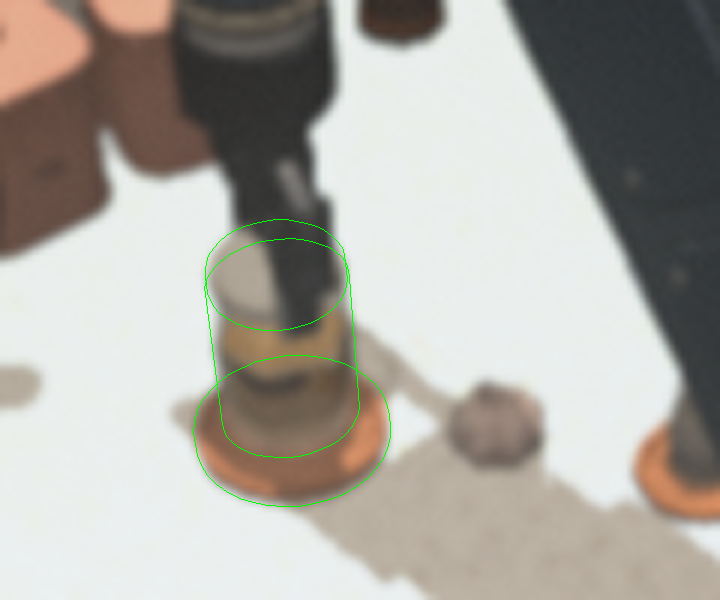

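Call:
play_rows(
  steps=[
    [[0, -0.001, 0.008, 0, 0, 0], [0, 0, 0.004, 0, 0, 0], [0, 0, 0.002, 0, 0, 0], [0, 0, 0, 0, 0, 0], [0, 0, 0, 0, 0, 0]],
  ],
)

```text
t: 21.42
tcp_pos: [0.5883, 0.2044, 0.1079]
tool_rot: [0.777, 0.629, -0.0, -0.0]
force: [-3.4, 0.5, 2.2]
finger_gap: 0.774
```

Contact (force rose from −4.3 to +2). Release and rise.

Call:
play_rows(
  steps=[
    [[0, 0, 0, 0, 0, 0], [0, 0, 0, 0, 0, 0], [0, 0, 0, 0, 0, 0], [0, 0, 0, 0, 0, 0], [0, 0, -0.025, 0, 0, 0], [0, 0, -0.04, 0, 0, 0], [0, 0, -0.02, 0, 0, 0]],
  ],
  fingers=1,
)

```text
t: 22.3
tcp_pos: [0.5897, 0.2045, 0.1945]
tool_rot: [0.777, 0.629, 0.002, 0.001]
force: [-1.4, -0.7, 0.1]
finger_gap: 1.002
```

```bash
python3 -c "
from pl import *
plan([(.5365,.425,.15,2.91),(.5365,.425,.08,2.91,.035)],.04,wmax=9)
from ov import *
P={'honey_jar':(.589,.204,-.21),'large_round_rest':(.589,.204,0),'peeler':(.5365,.425,-.23)}
overlay(manip.snapshot('scene'),P,'pics/sc14.png',(150,180,280,290),6,{'honey_jar':.004})
overlay(manip.snapshot('top'),P,'pics/tp14.png',(135,170,265,280),6,{'honey_jar':.004})"
```

```text
t 22.3 tcp [0.5897 0.2045 0.1945] psi 1.361 tilt -0.99999 F [-1.4 -0.7  0.1] gap 1.002

[0.02,-0.01,0.004,0,0,-8.9],[0.022,-0.006,0.005,0,0,-8.9],[0.023,-0.003,0.004,0,0,-8.8],[0.022,0,0.005,0,0,-8.9],[0.023,0.004,0.004,0,0,-8.9],[0.021,0.007,0.005,0,0,-8.9],[0.02,0.011,0.004,0,0,-8.8],[0.018,0.013,0.005,0,0,-8.9],[0.016,0.017,0.004,0,0,-8.9],[0.014,0.018,0.005,0,0,-8.9], |
[0,0,0.035,0,0,0],[0,0,0.035,0,0,0], |
rows 12 end [0.5361 0.425  0.0795] 2.911
```

View pics/sc14.png

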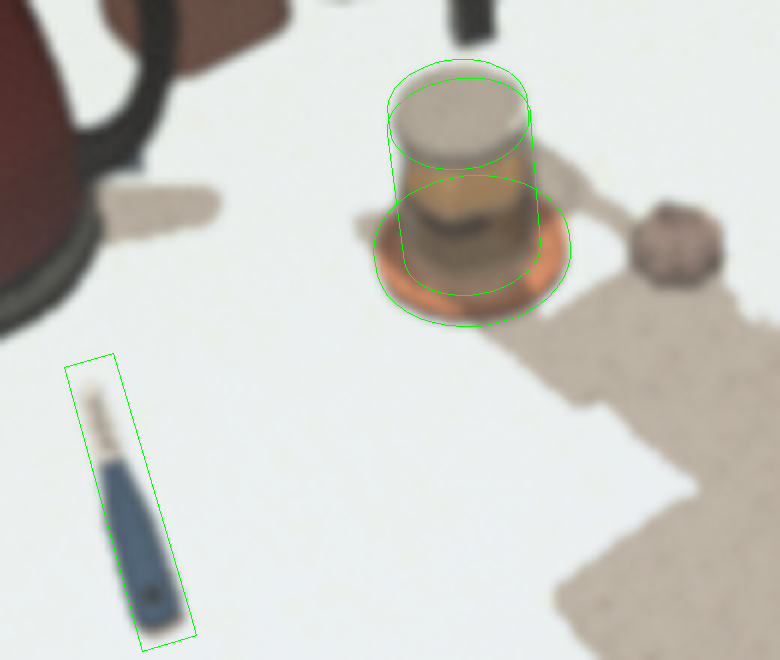

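View pics/tp14.png

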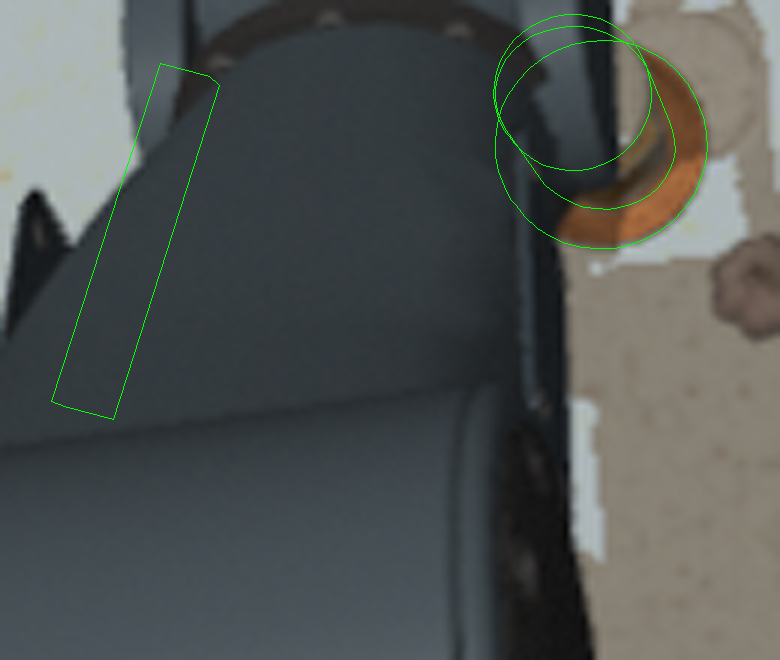

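Call:
play_rows(
  steps=[
    [[0.02, -0.01, 0.004, 0, 0, -8.9], [0.022, -0.006, 0.005, 0, 0, -8.9], [0.023, -0.003, 0.004, 0, 0, -8.8], [0.022, 0, 0.005, 0, 0, -8.9], [0.023, 0.004, 0.004, 0, 0, -8.9], [0.021, 0.007, 0.005, 0, 0, -8.9], [0.02, 0.011, 0.004, 0, 0, -8.8], [0.018, 0.013, 0.005, 0, 0, -8.9], [0.016, 0.017, 0.004, 0, 0, -8.9], [0.014, 0.018, 0.005, 0, 0, -8.9]],
  ],
)

```text
t: 23.65
tcp_pos: [0.5343, 0.4252, 0.1455]
tool_rot: [0.113, 0.994, -0.001, -0.001]
force: [0.5, 1.4, -1.0]
finger_gap: 1.003
```

Call:
play_rows(
  steps=[
    [[0, 0, 0, 0, 0, 0], [0, 0, 0.035, 0, 0, 0], [0, 0, 0.035, 0, 0, 0], [0, 0, 0, 0, 0, 0], [0, 0, 0, 0, 0, 0]],
  ],
)

```text
t: 24.28
tcp_pos: [0.5359, 0.4245, 0.0781]
tool_rot: [0.116, 0.993, 0.0, 0.001]
force: [0.4, -0.8, 0.9]
finger_gap: 0.996
```

```bash
python3 -c "
from pl import *
plan([(.5365,.425,.034,2.91,.025)],.04,wmax=9)
print(manip.tips_ahead)
from ov import *
P={'peeler':(.5365,.425,-.23)}
overlay(manip.snapshot('scene'),P,'pics/sc15.png',(130,180,260,290),6)"
```

```text
t 24.27 tcp [0.5359 0.4245 0.0781] psi 2.909 tilt -1.0 F [ 0.4 -0.8  0.9] gap 0.996

[0,0,0.022,0,0,0],[0,0.001,0.022,0,0,-0.1], |
rows 2 end [0.5362 0.4255 0.0341] 2.911
0.025
```

View pics/sc15.png

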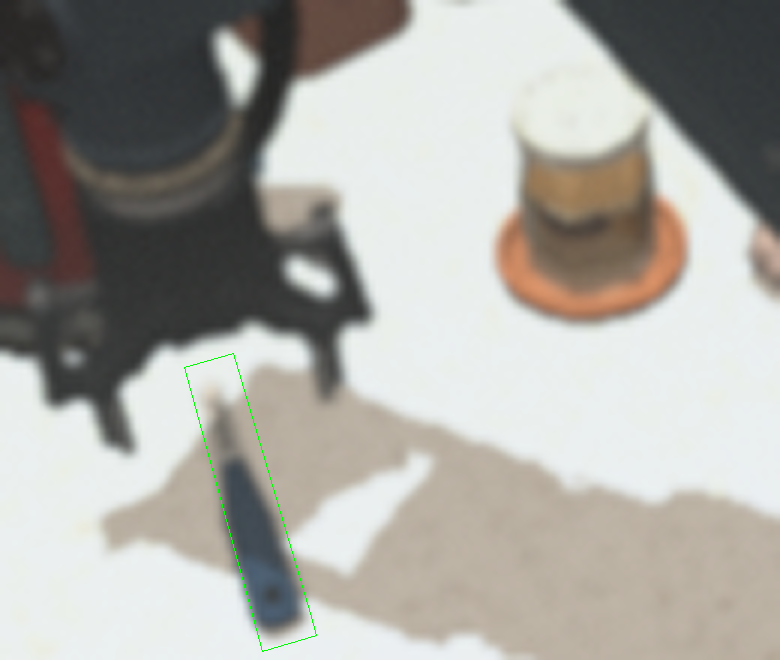

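Call:
play_rows(
  steps=[
    [[0, 0, 0.022, 0, 0, 0], [0, 0, 0.022, 0, 0, 0], [0, 0, 0, 0, 0, 0], [0, 0, 0, 0, 0, 0]],
  ],
)

```text
t: 24.82
tcp_pos: [0.5349, 0.4249, 0.0327]
tool_rot: [0.115, 0.993, -0.0, -0.0]
force: [0.2, 0.6, 0.3]
finger_gap: 1.0
```

Call:
play_rows(
  steps=[
    [[0, 0, 0, 0, 0, 0], [0, 0, 0, 0, 0, 0], [0, 0, 0, 0, 0, 0], [0, 0, 0, 0, 0, 0], [0, 0, 0, 0, 0, 0], [0, 0, 0, 0, 0, 0], [0, 0, 0, 0, 0, 0], [0, 0, 0, 0, 0, 0]],
  ],
  fingers=0,
  squeeze=40,
)

```text
t: 25.82
tcp_pos: [0.5355, 0.4251, 0.034]
tool_rot: [0.115, 0.993, 0.0, 0.001]
force: [-0.5, 0.0, 5.1]
finger_gap: 0.285
```

Call:
play_rows(
  steps=[
    [[0, 0, -0.02, 0, 0, 0], [0, 0, -0.04, 0, 0, 0], [0, 0, -0.045, 0, 0, 0], [0, 0, -0.045, 0, 0, 0], [0, 0, -0.03, 0, 0, 0], [0, 0, 0, 0, 0, 0]],
  ],
)

```text
t: 26.58
tcp_pos: [0.5363, 0.4256, 0.2171]
tool_rot: [0.115, 0.993, 0.002, 0.003]
force: [0.0, -0.1, -1.3]
finger_gap: 0.279
```

```bash
python3 -c "
from pl import *
plan([(.449,-.2805,.214,2.84),(.449,-.2805,.07,2.84,.04)],.045,wmax=9)
from ov import *
overlay(manip.snapshot('scene'),{},'pics/sc16.png',(120,100,260,230),5)"
```

```text
t 26.57 tcp [0.5363 0.4256 0.2171] psi 2.911 tilt -0.99998 F [ 0.  -0.1 -1.3] gap 0.279

[-0.005,-0.044,0,0,0,0.3],[-0.005,-0.044,0,0,0,0.2],[-0.005,-0.045,0.001,0,0,0.3],[-0.005,-0.044,0,0,0,0.2],[-0.006,-0.044,0,0,0,0.3],[-0.006,-0.044,0,0,0,0.2],[-0.006,-0.044,0,0,0,0.3],[-0.006,-0.044,0.001,0,0,0.2],[-0.006,-0.044,0,0,0,0.3],[-0.007,-0.044,0,0,0,0.2],
[-0.006,-0.044,0,0,0,0.3],[-0.007,-0.044,0,0,0,0.2],[-0.008,-0.044,0.001,0,0,0.3],[-0.007,-0.044,0,0,0,0.2],[-0.007,-0.043,0,0,0,0.3],[-0.008,-0.044,0,0,0,0.2], |[0,0,0.036,0,0,0],[0,0,0.036,0,0,0],[0,0,0.036,0,0,0],[0,0,0.036,0,0,0], |
rows 20 end [ 0.449  -0.2802  0.0701] 2.841
```

View pics/sc16.png

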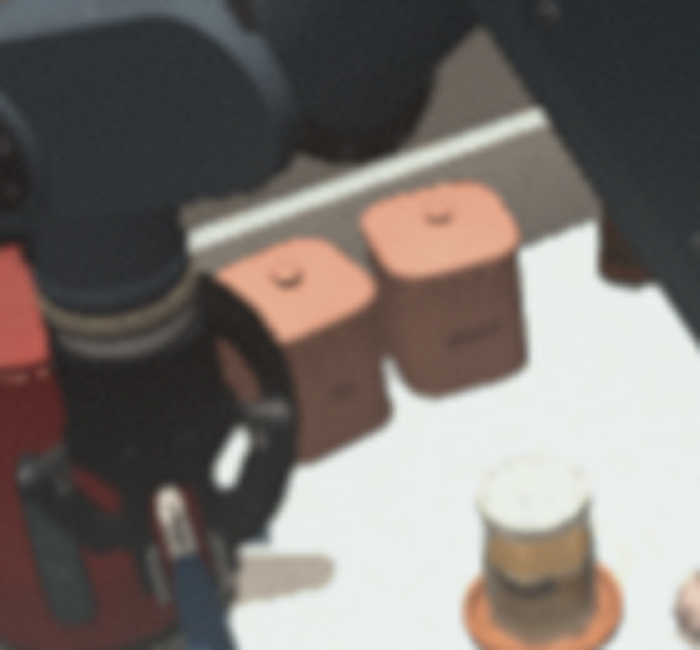

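Call:
play_rows(
  steps=[
    [[-0.005, -0.044, 0, 0, 0, 0.3], [-0.005, -0.044, 0, 0, 0, 0.2], [-0.005, -0.045, 0.001, 0, 0, 0.3], [-0.005, -0.044, 0, 0, 0, 0.2], [-0.006, -0.044, 0, 0, 0, 0.3], [-0.006, -0.044, 0, 0, 0, 0.2], [-0.006, -0.044, 0, 0, 0, 0.3], [-0.006, -0.044, 0.001, 0, 0, 0.2], [-0.006, -0.044, 0, 0, 0, 0.3], [-0.007, -0.044, 0, 0, 0, 0.2]],
  ],
)

```text
t: 27.88
tcp_pos: [0.4789, -0.0175, 0.2097]
tool_rot: [0.137, 0.991, 0.0, -0.002]
force: [0.1, -0.1, -0.7]
finger_gap: 0.279
```

Call:
play_rows(
  steps=[
    [[-0.006, -0.044, 0, 0, 0, 0.3], [-0.007, -0.044, 0, 0, 0, 0.2], [-0.008, -0.044, 0.001, 0, 0, 0.3], [-0.007, -0.044, 0, 0, 0, 0.2], [-0.007, -0.043, 0, 0, 0, 0.3], [-0.008, -0.044, 0, 0, 0, 0.2], [0, 0, 0, 0, 0, 0], [0, 0, 0, 0, 0, 0]],
  ],
)

```text
t: 28.88
tcp_pos: [0.4466, -0.2798, 0.2088]
tool_rot: [0.15, 0.989, 0.001, -0.002]
force: [-0.2, 0.3, -0.9]
finger_gap: 0.28
```

```bash
python3 -c "
from pl import *
plan([(.449,-.2805,.07,2.84,.04)],.045,wmax=9)
from ov import *
P={'long_rest':(.449,-.2805,2.84),'peeler':(.449,-.2805,2.84)}
overlay(manip.snapshot('top'),P,'pics/tp17.png',(290,130,450,300),4,{'peeler':.18})
overlay(manip.snapshot('scene'),P,'pics/sc17.png',(240,60,440,230),4,{'peeler':.18})"
```

```text
t 28.88 tcp [ 0.4466 -0.2798  0.2088] psi 2.84 tilt -0.99999 F [-0.2  0.3 -0.9] gap 0.28

[-0.001,0,0.035,0,0,0],[0,0,0.034,0,0,0],[-0.001,0,0.035,0,0,0],[-0.001,0,0.035,0,0,0], |
rows 4 end [ 0.4494 -0.2807  0.0698] 2.84
```

View pics/tp17.png

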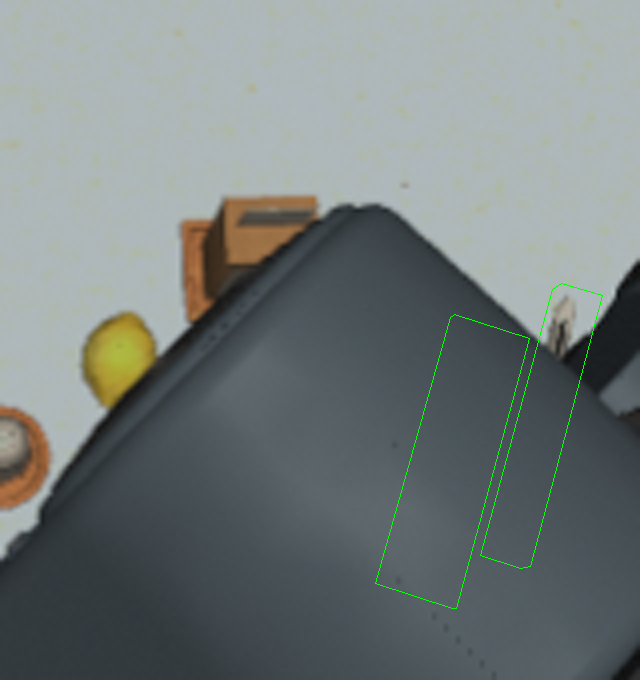

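View pics/sc17.png

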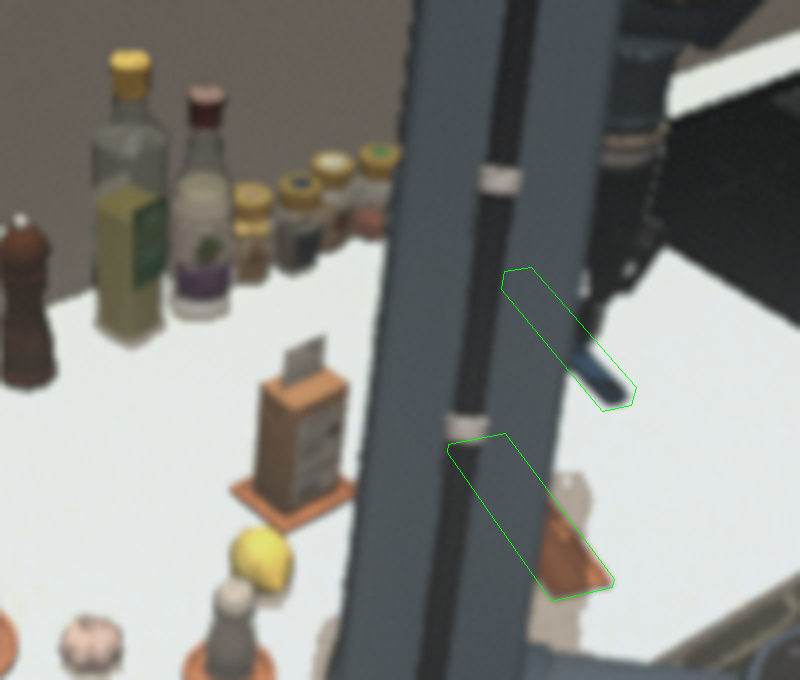

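Call:
play_rows(
  steps=[
    [[-0.001, 0, 0.035, 0, 0, 0], [-0.001, 0, 0.035, 0, 0, 0], [0, 0, 0.035, 0, 0, 0], [0, 0, 0.035, 0, 0, 0], [0, 0, 0.015, 0, 0, 0], [0, 0, 0, 0, 0, 0], [0, 0, 0, 0, 0, 0], [0, 0, 0, 0, 0, 0]],
  ],
)

```text
t: 29.98
tcp_pos: [0.4503, -0.2821, 0.0566]
tool_rot: [0.15, 0.989, -0.001, 0.001]
force: [-0.4, 0.3, -1.9]
finger_gap: 0.279
```

```bash
python3 -c "
from pl import *
plan([(.449,-.2805,.038,2.84,.04)],.045,wmax=9)
from ov import *
P={'long_rest':(.449,-.2805,2.84),'peeler':(.449,-.2805,2.84)}
overlay(manip.snapshot('top'),P,'pics/tp18.png',(350,170,450,300),5,{'peeler':.018})
overlay(manip.snapshot('scene'),P,'pics/sc18.png',(310,120,450,230),5,{'peeler':.018})"
```

```text
t 29.98 tcp [ 0.4503 -0.2821  0.0566] psi 2.841 tilt -1.0 F [-0.4  0.3 -1.9] gap 0.279

[0.002,0.001,0.019,0,0,0.1], |
rows 1 end [ 0.4487 -0.2806  0.0376] 2.839
```

View pics/tp18.png

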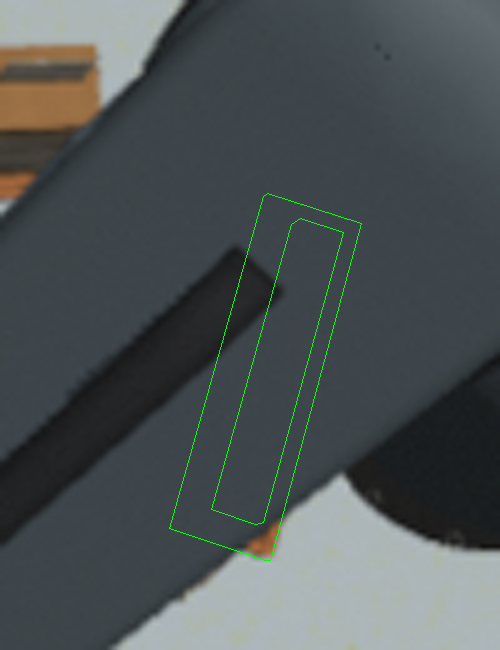

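View pics/sc18.png

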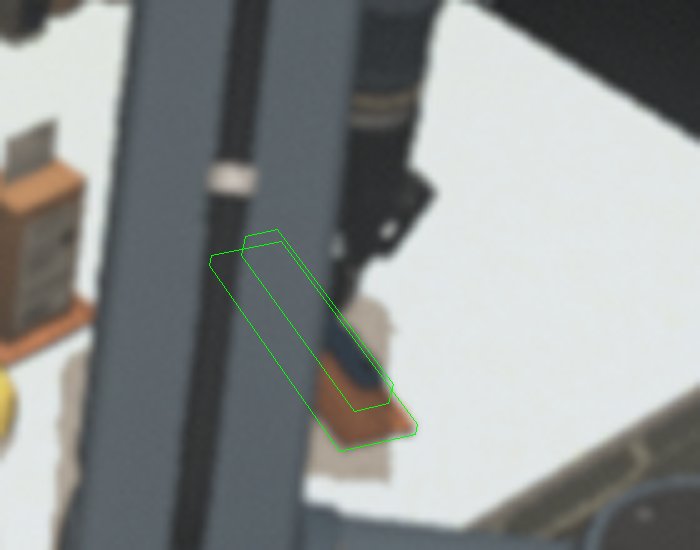

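Call:
play_rows(
  steps=[
    [[0.003, 0, 0.008, 0, 0, 0], [0, 0, 0.005, 0, 0, 0], [0, 0, 0.003, 0, 0, 0], [0, 0, 0, 0, 0, 0], [0, 0, 0, 0, 0, 0]],
  ],
)

```text
t: 30.7
tcp_pos: [0.4469, -0.2807, 0.0393]
tool_rot: [0.15, 0.989, -0.0, 0.0]
force: [0.2, 0.4, -1.5]
finger_gap: 0.274
```

Call:
play_rows(
  steps=[
    [[0, 0, 0.002, 0, 0, 0], [0, 0, 0, 0, 0, 0], [0, 0, 0, 0, 0, 0]],
  ],
)

```text
t: 31.08
tcp_pos: [0.447, -0.2809, 0.0379]
tool_rot: [0.15, 0.989, -0.0, 0.0]
force: [-1.0, -0.2, 5.3]
finger_gap: 0.281
```

Call:
play_rows(
  steps=[
    [[0, 0, 0, 0, 0, 0], [0, 0, 0, 0, 0, 0], [0, 0, 0, 0, 0, 0], [0, 0, 0, 0, 0, 0], [0, 0, -0.02, 0, 0, 0], [0, 0, -0.04, 0, 0, 0], [0, 0, -0.05, 0, 0, 0], [0, 0, -0.05, 0, 0, 0], [0, 0, 0, 0, 0, 0]],
  ],
  fingers=1,
)

```text
t: 32.2
tcp_pos: [0.4487, -0.2824, 0.2012]
tool_rot: [0.15, 0.989, -0.003, 0.004]
force: [0.0, 0.2, -0.4]
finger_gap: 0.999
```

```bash
python3 -c "
from pl import *
plan([(.2,-.55,.25,2.4)],.05,wmax=9)"
```

```text
t 32.2 tcp [ 0.4487 -0.2824  0.2012] psi 2.841 tilt -0.99996 F [ 0.   0.2 -0.4] gap 0.999

[0.02,-0.041,-0.006,0,0,3.2],[0.017,-0.042,-0.006,0,0,3.1],[0.015,-0.043,-0.006,0,0,3.2],[0.013,-0.044,-0.006,0,0,3.1],[0.01,-0.045,-0.006,0,0,3.2],[0.008,-0.045,-0.007,0,0,3.1],[0.006,-0.045,-0.006,0,0,3.2],[0.002,-0.046,-0.006,0,0,3.2], |
rows 8 end [ 0.2002 -0.5505  0.2502] 2.399
```

Call:
play_rows(
  steps=[
    [[0.02, -0.041, -0.006, 0, 0, 3.2], [0.017, -0.042, -0.006, 0, 0, 3.1], [0.015, -0.043, -0.006, 0, 0, 3.2], [0.013, -0.044, -0.006, 0, 0, 3.1], [0.01, -0.045, -0.006, 0, 0, 3.2], [0.008, -0.045, -0.007, 0, 0, 3.1], [0.006, -0.045, -0.006, 0, 0, 3.2], [0.002, -0.046, -0.006, 0, 0, 3.2], [0, 0, 0, 0, 0, 0], [0, 0, 0, 0, 0, 0]],
  ],
)

```text
t: 33.45
tcp_pos: [0.1981, -0.5475, 0.2448]
tool_rot: [0.363, 0.932, 0.002, -0.001]
force: [-0.4, 0.1, -0.8]
finger_gap: 0.999
```

```bash
python3 -c "
from ov import *
P={'long_rest':(.449,-.2805,2.84),'peeler':(.449,-.2805,2.84),'oblong_rest':(.586,-.1327,.05),'carton':(.586,-.1327,.05),'honey_jar':(.589,.204,-.21),'large_round_rest':(.589,.204,0),'small_round_rest':(.445,.0436,0),'salt_shaker':(.445,.0436,0),'lemon':[.5128,-.0392,0],'garlic':[.511,.121,0]}
zb={k:.004 for k in('peeler','carton','honey_jar','salt_shaker')}
overlay(manip.snapshot('top'),P,'pics/tp20.png',(210,150,430,300),3,zb)
overlay(manip.snapshot('top'),P,'pics/tp21.png',(330,170,430,290),5,zb)
overlay(manip.snapshot('scene'),P,'pics/sc20.png',(200,130,460,270),3,zb)"
```

```text
(no output)
```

View pics/tp20.png

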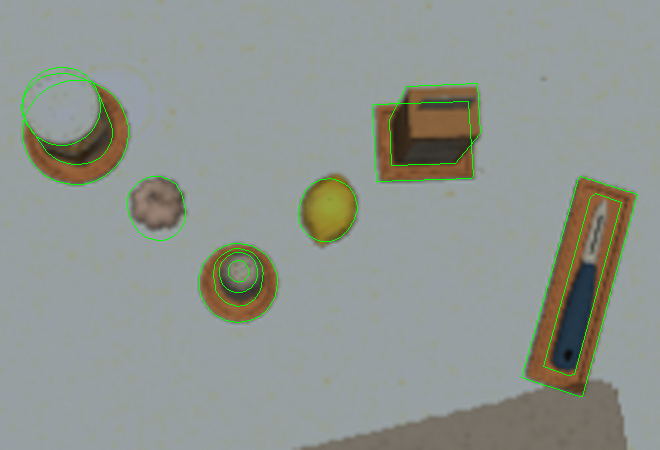

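View pics/tp21.png

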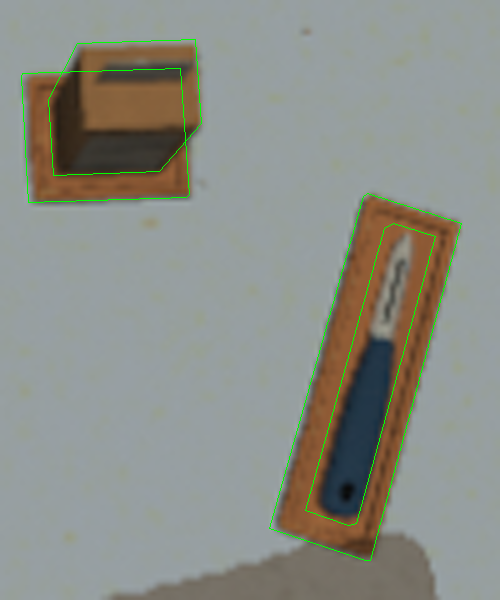

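View pics/sc20.png

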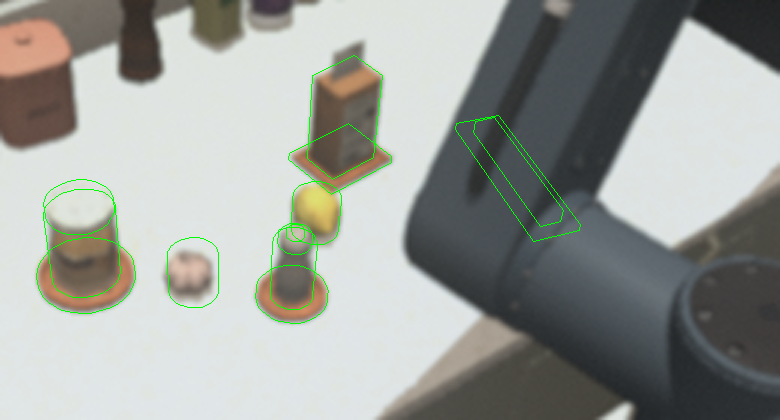

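```bash
python3 -c "
from station import manip
print(manip.sense()['qd'].round(3)); print(manip.sign_off())"
```

```text
[ 0.005 -0.006 -0.007 -0.002  0.001 -0.002]
the job is handed in; nothing more can be done
None
```

All four things are on their own rests, and I handed the job in at about 33.5 s on the robot's clock, well under the 109 s limit. The sign-off gives no verdict, so what follows is from my own checks.

- **Placing:** I gripped, lifted and lowered the shaker, carton, jar and peeler in turn. I let each go only after the wrist force showed it touching the floor of its recess.
- **Position:** In the last pictures, from overhead and from the side, each thing sits inside its recess within a few millimetres of centre, against the 14 mm allowed. The shaker, jar and carton look upright, and the carton and peeler line up with their rests. At the end the arm hid the peeler in the side view, so its final check is from the overhead picture alone.
- **Bystanders:** The lemon and garlic show at the same image positions as at the start.
- **Robot:** The gripper was open, clear of everything and almost still at hand-in.

Nothing failed. The one disagreement was the carton and the peeler's handle end, which sat about 1 px to a few px (roughly 2–10 mm) off the drawn outlines. I shifted the peeler 3 mm before letting go to allow for this.

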